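# Refill the torch rack, slide in the hold-down strap and tighten its clamp screw

## Robot

A 7-joint arm with a two-finger parallel gripper is mounted at the origin on a cart in front of the work surface, level with it; the furniture and walls round the work are solid. World frame = base frame: x ahead of the robot, y to its left, z up, the work surface at z = 0. Lengths are in m, angles in rad, forces in N, time in s.
With the tool pointing down it reaches from about 0.4 to 0.925 m from the base axis. Payload 4.1 kg.
Tool frame: the origin (TCP) lies at the very end of the fingers, on their centre line; the grasp point (between the pads) lies grasp_offset behind it (grasp_offset is the distance from the TCP to the grasp point, in m); z points along the fingers, y is the line along which they close (so a half turn about z gives the same grasp; the last joint's range is limited). The gripper opens to 85 mm and grips with 20 to 120 N. Pads are 22 mm wide; open, the fingers measure 114 mm over their backs; the gripper's body (76 mm by 85 mm) begins 54 mm behind the grasp point. The pads swing forward as they close: fully open they stand 13 mm farther back than shut.
Start: joints at [1.039, 0.398, 0.045, 1.537, -0.019, 1.207, -0.051], TCP at [0.273, -0.59, 0.231] pointing down, gripper open.
Joint ranges: [-2.82, 2.82], [-0.49, 2.23], [-1.37, 1.46], [0, 2.46], [-1.36, 4.5], [0.23, 2], [-2.94, 2.94]. Speed limits (rad/s): [2.57, 2.57, 3.14, 3.14, 3.14, 3.14, 3.14].

## Interface

Orientations are given as a unit quaternion [w, x, y, z].
In Python, from bench import sense, get_image, close_job, grasp_offset gives the robot as it stands.
- The arm moves only by the tool servo_tool, never from a script. Its argument "series" is a list of rows, each a list of 2 entries, a list of its own where there are three numbers: the shift along the tool's x, y, z in m, then the turn, a rotation vector about the tool's x, y, z in rad. In form: [[[dx, dy, dz], [rx, ry, rz]], ...]. A call has 1 to 12 rows; each row is the pose to reach, as a shift and turn from the pose commanded when the call began, along the tool's axes at that moment; what a row does not reach only later rows make up. A row lasts 1/10 s, in which the tool goes at most 50 mm and 8.59 degrees, less where a joint would pass 70% of its speed; a pose out of reach is approached as far as the arm can. A call with a gripper value outside its range is refused whole. "jaw" is the finger opening in m, from 0 to 0.0854, set as the call begins (left out, the last holds). The fingers move at their own pace and stop on an object; the grip force is fixed at half the most. Time passes only in rows, so rows that repeat a pose let the fingers close. It gives the time, the measured TCP pose, the force, the opening and the grip force at its end, in the units of the state.
- sense(): the state, without advancing time (a new reading comes with each control period).
- get_image(name): name is "scene" or "top" or "wrist"; returns a dict with "pixels" (480x640x3 uint8, blue, green, red), "fx", "fy", "cx", "cy" (pixels), "pose" (4x4, takes a point from camera to world coordinates). Camera axes: x right, y up, looking along -z (the intrinsics and any distortion apply to the point x, -y, -z); pixel columns grow to the right and rows downward; lengths in m; the calibration is good to about 2 mm. A picture is of the moment at which its call begins. There is no depth.
- close_job(): hands the job in; it is judged then, once.
The state is a dict: "t": time; "qpos": joint angles; "joint_velocities": joint speeds; "joint_torque": joint torques, N m; "tcp_pos": TCP position; "tcp_rot": TCP orientation; "ft_force": force on the tool from outside, world axes, zero at the start; "moment": the same for the moment, N m; "width": opening from 0.0 (shut) to 1.0 (fully open); "finger_force": force on a finger pad.
Only numpy, scipy, OpenCV 4.12 (cv2) and the standard library are available. Lean on these libraries where they do the work, as an engineer would, in place of code of your own. Each camera call takes 0.05 s, during which the arm holds its last target. There are 200 camera calls.

## Task

Get the torch rack ready for the van: lay a spare torch in every empty berth, leaving the torches that are already in the rack where they are and any spare left over lying on the stand. Then slide the flat aluminium strap edgewise from the front into the slots of the two rear posts until it lies flat against the stops, centred between them, and turn the red clamp screw clockwise until its pad just touches the strap and then a further quarter turn. Do not disturb the tape measure, the carton or the tape roll.

Things in the scene. Friction and masses are not known exactly. Their poses are not given: they have to be found in the camera images.
- rack: blue and aluminium torch rack, fixed, on a plywood work stand (top z = 0.075). Origin: middle of its underside below the berths; x = along the berths to the rear, y = across, z up. Base plate 4 mm thick, x -72 to 92, y -163 to 163 mm. Four berths along x at y = -99, -33, 33, 99 mm; behind them at y = -144 and 144 mm two C-posts with slots open to the front (-x)
- berth1 (a point): middle of a seated torch in berth 1 (rack y = -99 mm), 18.5 mm above the berth floor; axes as the rack's. Berth: 42 mm wide, 128 mm long, floor 4 mm above the rack's underside, between blue rails and end bars 22 mm high; the rails are cut away from x = -38 to x = +20 mm, so that fingers can pass down beside the torch there; a full berth has a torch in it
- berth2 (a point): middle of a seated torch in berth 2 (rack y = -33 mm), 18.5 mm above the berth floor; axes as the rack's. Berth: 42 mm wide, 128 mm long, floor 4 mm above the rack's underside, between blue rails and end bars 22 mm high; the rails are cut away from x = -38 to x = +20 mm, so that fingers can pass down beside the torch there; a full berth has a torch in it
- berth3 (a point): middle of a seated torch in berth 3 (rack y = 33 mm), 18.5 mm above the berth floor; axes as the rack's. Berth: 42 mm wide, 128 mm long, floor 4 mm above the rack's underside, between blue rails and end bars 22 mm high; the rails are cut away from x = -38 to x = +20 mm, so that fingers can pass down beside the torch there; a full berth has a torch in it
- berth4 (a point): middle of a seated torch in berth 4 (rack y = 99 mm), 18.5 mm above the berth floor; axes as the rack's. Berth: 42 mm wide, 128 mm long, floor 4 mm above the rack's underside, between blue rails and end bars 22 mm high; the rails are cut away from x = -38 to x = +20 mm, so that fingers can pass down beside the torch there; a full berth has a torch in it
- kept_torch1_mid (a point): a short black hand torch, 37x121x37 mm, 0.14 kg (contact shape: a box). The point is the middle of its body, 18.5 mm above its underside; y = along its length; which end points where does not matter. One of up to four torches that already lie in the rack at the start (each in its own berth); None at the start if this one is absent, so that its berth is empty.
- kept_torch2_mid (a point): a short black hand torch, 37x121x37 mm, 0.14 kg (contact shape: a box). The point is the middle of its body, 18.5 mm above its underside; y = along its length; which end points where does not matter. One of up to four torches that already lie in the rack at the start (each in its own berth); None at the start if this one is absent, so that its berth is empty.
- kept_torch3_mid (a point): a short black hand torch, 37x121x37 mm, 0.14 kg (contact shape: a box). The point is the middle of its body, 18.5 mm above its underside; y = along its length; which end points where does not matter. One of up to four torches that already lie in the rack at the start (each in its own berth); None at the start if this one is absent, so that its berth is empty.
- kept_torch4_mid (a point): a short black hand torch, 37x121x37 mm, 0.14 kg (contact shape: a box). The point is the middle of its body, 18.5 mm above its underside; y = along its length; which end points where does not matter. One of up to four torches that already lie in the rack at the start (each in its own berth); None at the start if this one is absent, so that its berth is empty.
- spare_torch1_mid (a point): a short black hand torch, 37x121x37 mm, 0.14 kg (contact shape: a box). The point is the middle of its body, 18.5 mm above its underside; y = along its length; which end points where does not matter. One of three spare torches, lying roughly along x on the right wing of the work stand (top z = 0.075, x 0.39 to 0.535, y -0.145 to -0.49).
- spare_torch2_mid (a point): a short black hand torch, 37x121x37 mm, 0.14 kg (contact shape: a box). The point is the middle of its body, 18.5 mm above its underside; y = along its length; which end points where does not matter. One of three spare torches, lying roughly along x on the right wing of the work stand (top z = 0.075, x 0.39 to 0.535, y -0.145 to -0.49).
- spare_torch3_mid (a point): a short black hand torch, 37x121x37 mm, 0.14 kg (contact shape: a box). The point is the middle of its body, 18.5 mm above its underside; y = along its length; which end points where does not matter. One of three spare torches, lying roughly along x on the right wing of the work stand (top z = 0.075, x 0.39 to 0.535, y -0.145 to -0.49).
- strap_mid (a point): hold-down strap: a flat aluminium bar with holes, 30 x 320 x 10 mm, 0.22 kg, lying flat on the front of the work stand. The point is the middle of the bar, 5 mm above its underside; x = across its 30 mm width, y = along its length, z = thickness. Either long edge may go in first
- strap_home (a point): where the middle of the strap is when it lies fully home on the two ledges of the rack with its rear edge at the stops (1 mm play): rack x = 58, y = 0, z = 50 mm; axes as the rack's, the strap's length along y. Posts 32 mm wide: ledge top z = 45 (from x = 36), stop face x = 74, roof underside z = 64 mm on the -y post. It runs 4 mm above the torches, over their rear ends
- knob_grip (a point): middle of the red wing handle of the clamp screw, 40 mm long (along its x), 13 mm thick (y), 20 mm high; it turns about the vertical and sinks with the screw, 16 mm a full turn (2.55 mm a rad). At rack x = 58, y = 144 mm, up to 149 mm above the rack's underside, on an arm 80 to 94 mm up: keep the gripper's body clear of it when filling the next berth
- knob (a joint): turn of the clamp screw, rad, 0 = fully open, grows clockwise seen from above (which lowers the pad), at most 8.2; friction torque 0.10 N m, stays where it is left
- pad_face (a point): middle of the underside of the brass pad (20 mm across) of the clamp screw, which comes down on the strap's +y end (rack x = 58, y = 144 mm). At the start 6 to 13 mm above the top of a strap lying home; how far the pad is screwed out varies, so the turn at which it touches differs from start to start
- pad (a joint): how far the sprung pad has been pushed back into the screw, m: 0 until it touches, then growing 2.55 mm a rad of further turn (4 mm a quarter turn); spring 1.5 N/mm, at most 10 mm
- tape_measure: bystander: yellow tape measure, 43x86x66 mm, on the left of the stand
- screw_carton: bystander: small upright carton, 49x66x86 mm, on the left of the stand
- tape_roll: bystander: roll of black insulating tape, 65x65x19 mm, on the far right of the stand's wing

How it is judged:
On the way, in this order (a step that is already met when the one before it is completed fails the run):
1. every berth holds a torch, released (((horizontal distance between kept_torch1_mid and berth1 below 0.008 m and z of kept_torch1_mid in the frame of berth1 below 0.006 m and angle between the y axis of kept_torch1_mid and the x axis of rack, either way round below 0.1 rad) or (horizontal distance between spare_torch1_mid and berth1 below 0.008 m and z of spare_torch1_mid in the frame of berth1 below 0.006 m and angle between the y axis of spare_torch1_mid and the x axis of rack, either way round below 0.1 rad) or (horizontal distance between spare_torch2_mid and berth1 below 0.008 m and z of spare_torch2_mid in the frame of berth1 below 0.006 m and angle between the y axis of spare_torch2_mid and the x axis of rack, either way round below 0.1 rad) or (horizontal distance between spare_torch3_mid and berth1 below 0.008 m and z of spare_torch3_mid in the frame of berth1 below 0.006 m and angle between the y axis of spare_torch3_mid and the x axis of rack, either way round below 0.1 rad)) and ((horizontal distance between kept_torch2_mid and berth2 below 0.008 m and z of kept_torch2_mid in the frame of berth2 below 0.006 m and angle between the y axis of kept_torch2_mid and the x axis of rack, either way round below 0.1 rad) or (horizontal distance between spare_torch1_mid and berth2 below 0.008 m and z of spare_torch1_mid in the frame of berth2 below 0.006 m and angle between the y axis of spare_torch1_mid and the x axis of rack, either way round below 0.1 rad) or (horizontal distance between spare_torch2_mid and berth2 below 0.008 m and z of spare_torch2_mid in the frame of berth2 below 0.006 m and angle between the y axis of spare_torch2_mid and the x axis of rack, either way round below 0.1 rad) or (horizontal distance between spare_torch3_mid and berth2 below 0.008 m and z of spare_torch3_mid in the frame of berth2 below 0.006 m and angle between the y axis of spare_torch3_mid and the x axis of rack, either way round below 0.1 rad)) and ((horizontal distance between kept_torch3_mid and berth3 below 0.008 m and z of kept_torch3_mid in the frame of berth3 below 0.006 m and angle between the y axis of kept_torch3_mid and the x axis of rack, either way round below 0.1 rad) or (horizontal distance between spare_torch1_mid and berth3 below 0.008 m and z of spare_torch1_mid in the frame of berth3 below 0.006 m and angle between the y axis of spare_torch1_mid and the x axis of rack, either way round below 0.1 rad) or (horizontal distance between spare_torch2_mid and berth3 below 0.008 m and z of spare_torch2_mid in the frame of berth3 below 0.006 m and angle between the y axis of spare_torch2_mid and the x axis of rack, either way round below 0.1 rad) or (horizontal distance between spare_torch3_mid and berth3 below 0.008 m and z of spare_torch3_mid in the frame of berth3 below 0.006 m and angle between the y axis of spare_torch3_mid and the x axis of rack, either way round below 0.1 rad)) and ((horizontal distance between kept_torch4_mid and berth4 below 0.008 m and z of kept_torch4_mid in the frame of berth4 below 0.006 m and angle between the y axis of kept_torch4_mid and the x axis of rack, either way round below 0.1 rad) or (horizontal distance between spare_torch1_mid and berth4 below 0.008 m and z of spare_torch1_mid in the frame of berth4 below 0.006 m and angle between the y axis of spare_torch1_mid and the x axis of rack, either way round below 0.1 rad) or (horizontal distance between spare_torch2_mid and berth4 below 0.008 m and z of spare_torch2_mid in the frame of berth4 below 0.006 m and angle between the y axis of spare_torch2_mid and the x axis of rack, either way round below 0.1 rad) or (horizontal distance between spare_torch3_mid and berth4 below 0.008 m and z of spare_torch3_mid in the frame of berth4 below 0.006 m and angle between the y axis of spare_torch3_mid and the x axis of rack, either way round below 0.1 rad)) and contact force between the fingers and anything else below 0.5 N), for 0.2 s.
2. the strap lies home in both slots (x of strap_mid in the frame of strap_home between -0.006 and 0.006 m and y of strap_mid in the frame of strap_home between -0.01 and 0.01 m and z of strap_mid in the frame of strap_home between -0.004 and 0.004 m and angle between the y axis of strap_mid and the y axis of rack, either way round below 0.05 rad), for 0.2 s.
3. the clamp screw is a quarter turn past touching the strap (all of step 2 and value of joint pad between 0.0019 and 0.0061 m), for 0.2 s.
At the end, for the whole second after the job is handed in: One torch lies in every berth (middle within 8 mm, at most 6 mm high, 0.1 rad); the strap lies home (6 mm front to back, 10 mm sideways, 4 mm in height, 0.05 rad); the pad is pushed back 1.9 to 6.1 mm, 0.12 to 0.38 turn past touching; left-over spares lie on the stand (all of step 3 and ((horizontal distance between kept_torch1_mid and berth1 below 0.008 m and z of kept_torch1_mid in the frame of berth1 below 0.006 m and angle between the y axis of kept_torch1_mid and the x axis of rack, either way round below 0.1 rad) or (horizontal distance between spare_torch1_mid and berth1 below 0.008 m and z of spare_torch1_mid in the frame of berth1 below 0.006 m and angle between the y axis of spare_torch1_mid and the x axis of rack, either way round below 0.1 rad) or (horizontal distance between spare_torch2_mid and berth1 below 0.008 m and z of spare_torch2_mid in the frame of berth1 below 0.006 m and angle between the y axis of spare_torch2_mid and the x axis of rack, either way round below 0.1 rad) or (horizontal distance between spare_torch3_mid and berth1 below 0.008 m and z of spare_torch3_mid in the frame of berth1 below 0.006 m and angle between the y axis of spare_torch3_mid and the x axis of rack, either way round below 0.1 rad)) and ((horizontal distance between kept_torch2_mid and berth2 below 0.008 m and z of kept_torch2_mid in the frame of berth2 below 0.006 m and angle between the y axis of kept_torch2_mid and the x axis of rack, either way round below 0.1 rad) or (horizontal distance between spare_torch1_mid and berth2 below 0.008 m and z of spare_torch1_mid in the frame of berth2 below 0.006 m and angle between the y axis of spare_torch1_mid and the x axis of rack, either way round below 0.1 rad) or (horizontal distance between spare_torch2_mid and berth2 below 0.008 m and z of spare_torch2_mid in the frame of berth2 below 0.006 m and angle between the y axis of spare_torch2_mid and the x axis of rack, either way round below 0.1 rad) or (horizontal distance between spare_torch3_mid and berth2 below 0.008 m and z of spare_torch3_mid in the frame of berth2 below 0.006 m and angle between the y axis of spare_torch3_mid and the x axis of rack, either way round below 0.1 rad)) and ((horizontal distance between kept_torch3_mid and berth3 below 0.008 m and z of kept_torch3_mid in the frame of berth3 below 0.006 m and angle between the y axis of kept_torch3_mid and the x axis of rack, either way round below 0.1 rad) or (horizontal distance between spare_torch1_mid and berth3 below 0.008 m and z of spare_torch1_mid in the frame of berth3 below 0.006 m and angle between the y axis of spare_torch1_mid and the x axis of rack, either way round below 0.1 rad) or (horizontal distance between spare_torch2_mid and berth3 below 0.008 m and z of spare_torch2_mid in the frame of berth3 below 0.006 m and angle between the y axis of spare_torch2_mid and the x axis of rack, either way round below 0.1 rad) or (horizontal distance between spare_torch3_mid and berth3 below 0.008 m and z of spare_torch3_mid in the frame of berth3 below 0.006 m and angle between the y axis of spare_torch3_mid and the x axis of rack, either way round below 0.1 rad)) and ((horizontal distance between kept_torch4_mid and berth4 below 0.008 m and z of kept_torch4_mid in the frame of berth4 below 0.006 m and angle between the y axis of kept_torch4_mid and the x axis of rack, either way round below 0.1 rad) or (horizontal distance between spare_torch1_mid and berth4 below 0.008 m and z of spare_torch1_mid in the frame of berth4 below 0.006 m and angle between the y axis of spare_torch1_mid and the x axis of rack, either way round below 0.1 rad) or (horizontal distance between spare_torch2_mid and berth4 below 0.008 m and z of spare_torch2_mid in the frame of berth4 below 0.006 m and angle between the y axis of spare_torch2_mid and the x axis of rack, either way round below 0.1 rad) or (horizontal distance between spare_torch3_mid and berth4 below 0.008 m and z of spare_torch3_mid in the frame of berth4 below 0.006 m and angle between the y axis of spare_torch3_mid and the x axis of rack, either way round below 0.1 rad)) and height (world z) of spare_torch1_mid between 0.05 and 0.115 m and height (world z) of spare_torch2_mid between 0.05 and 0.115 m and height (world z) of spare_torch3_mid between 0.05 and 0.115 m).
It fails at once if a torch that was already in the rack is taken out or shifted by more than 20 mm (distance of any of kept_torch1_mid, kept_torch2_mid, kept_torch3_mid, kept_torch4_mid from where it was at the start of the episode above 0.02 m).
It fails at once if a bystander is moved by more than 30 mm (distance of any of tape_measure, screw_carton, tape_roll from where it was at the start of the episode above 0.03 m).
Of kept_torch1, kept_torch2, kept_torch3, kept_torch4 only 1 to 2 are there at a start; the rules pass over those that are not, and their reading is None.
At some moment in a run one of spare_torch1, spare_torch2, spare_torch3 may be knocked a few centimetres aside while the robot is not near it.
Once in a run the grip may slacken for a moment while it holds something.
It also fails if it takes over 192 s, if anything falls off the work surface, if the arm or the gripper's body presses on something with over 40 N, if the wrist force passes 120 N, or if a joint passes its speed limit or range.

## Working session

There is one attempt and no reset: what is moved stays moved. The work goes in short steps, Python scripts to look and compute and a tool call to move; the robot and the scene stay as the last step left them, time stands still between calls to the robot, and variables do not carry over. Pictures are saved under pics/ and viewed, at most 14 in all, crops included, and the job is handed in when it is done.

Besides the shell and the picture viewer there is one more tool, called after "Request:" as name(argument=value, ...) on one line, values as JSON. servo_tool: Moves the arm, as the interface text tells. Its arguments: {"type":"object","properties":{"series":{"type":"array","items":{"type":"array"}},"jaw":{"type":"number"}},"required":["series"]}

```bash
mkdir -p pics; ls; python3 - <<'E'
from bench import sense,get_image,grasp_offset
import cv2
print(grasp_offset); s=sense(); print({k:s[k] for k in('t','tcp_pos','tcp_rot','ft_force','width')})
for n in('top','scene'):
    i=get_image(n); cv2.imwrite(f'pics/{n}0.png',i['pixels']); print(n,i['fx'],i['fy'],i['cx'],i['cy'],i['pose'],i.keys())
E
```

```text
pics
0.0187
{'t': 0.0, 'tcp_pos': array([ 0.27235828, -0.58947072,  0.23023158]), 'tcp_rot': array([-9.68417279e-04,  9.76663885e-01,  2.14771127e-01, -2.82491131e-04]), 'ft_force': array([-0.36334082, -0.06459456, -0.41516201]), 'width': 1.0020779940616438}
top 466.41512610098397 466.41512610098397 317.48365250918533 233.55449609602348 [[-0.01729219  0.99376999 -0.11010085  0.42117025]
 [-0.99973245 -0.01887696 -0.01336761 -0.05381885]
 [-0.0153627   0.10984023  0.99383052  1.40130182]
 [ 0.          0.          0.          1.        ]] dict_keys(['pixels', 'fx', 'fy', 'cx', 'cy', 'pose'])
scene 593.4097414155996 593.4097414155996 316.47318248779686 245.37114088461098 [[ 0.88539723  0.31149825 -0.34502258 -0.06523033]
 [-0.46443154  0.62373797 -0.62869252 -1.13486406]
 [ 0.01936706  0.71688199  0.69692548  1.39724255]
 [ 0.          0.          0.          1.        ]] dict_keys(['pixels', 'fx', 'fy', 'cx', 'cy', 'pose'])
```

View pics/top0.png

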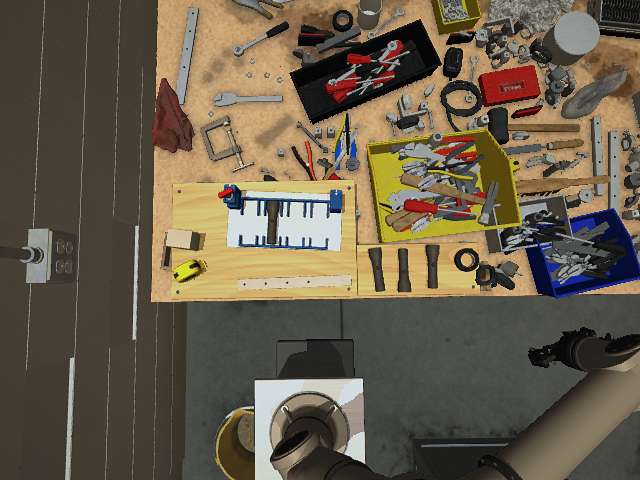

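View pics/scene0.png

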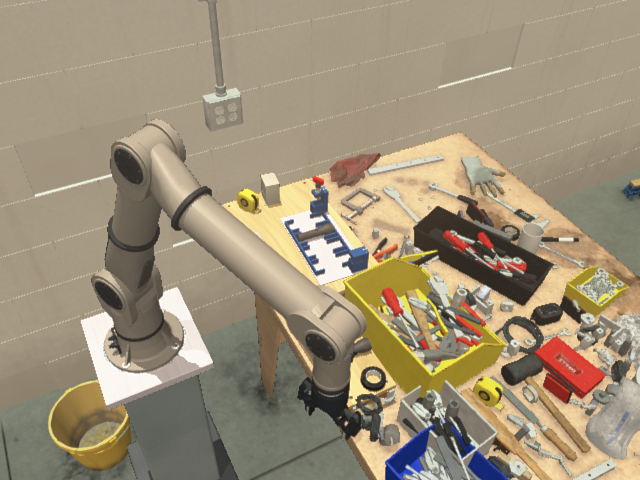

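```bash
cat > h.py <<'E'
import numpy as np,cv2
from bench import sense,get_image,grasp_offset
from scipy.spatial.transform import Rotation as R
def ray(im,uv):
    uv=np.atleast_2d(np.asarray(uv,float))
    d=np.c_[(uv[:,0]-im['cx'])/im['fx'],-(uv[:,1]-im['cy'])/im['fy'],-np.ones(len(uv))]
    return im['pose'][:3,3],d@im['pose'][:3,:3].T
def onz(im,uv,z):
    o,d=ray(im,uv); return (o+d*((z-o[2])/d[:,2])[:,None])[:,:2]
def proj(im,P):
    p=(np.atleast_2d(P)-im['pose'][:3,3])@im['pose'][:3,:3]
    return np.c_[im['cx']-im['fx']*p[:,0]/p[:,2],im['cy']+im['fy']*p[:,1]/p[:,2]]
def tri(ims,uvs):
    A=np.zeros((3,3));b=np.zeros(3)
    for im,uv in zip(ims,uvs):
        o,d=ray(im,uv);d=d[0]/np.linalg.norm(d);M=np.eye(3)-np.outer(d,d);A+=M;b+=M@o
    return np.linalg.solve(A,b)
def blobs(mask,amin):
    c,_=cv2.findContours(mask.astype(np.uint8),cv2.RETR_EXTERNAL,cv2.CHAIN_APPROX_NONE)
    return [k for k in c if cv2.contourArea(k)>amin]
def rot(): 
    q=sense()['tcp_rot']; return R.from_quat([q[1],q[2],q[3],q[0]])
def delta(p,yaw=None,dev=True):
    "shift in tool axes to world TCP p; turn to tool y-axis at heading yaw, pointing down"
    s=sense();r=rot();sh=r.inv().apply(np.asarray(p)-s['tcp_pos'])
    out=[sh.round(4)]
    if yaw is not None:
        best=None
        for k in(0,np.pi):
            y=np.array([np.cos(yaw+k),np.sin(yaw+k),0]);z=np.array([0,0,-1.]);x=np.cross(y,z)
            rv=(r.inv()*R.from_matrix(np.c_[x,y,z])).as_rotvec()
            if best is None or np.linalg.norm(rv)<np.linalg.norm(best):best=rv
        out.append(best.round(4))
    return out
E
python3 - <<'E'
from h import *
im=get_image('top');p=im['pixels'];cv2.imwrite('pics/c1.png',cv2.resize(p[170:305,150:500],None,fx=2.28,fy=2.28,interpolation=cv2.INTER_CUBIC))
hsv=cv2.cvtColor(p,cv2.COLOR_BGR2HSV)
dark=(hsv[...,2]<110)&(hsv[...,1]<140);m=np.zeros_like(dark);m[244:298,362:445]=dark[244:298,362:445]
for c in blobs(m,150):
    (cx,cy),wh,a=cv2.minAreaRect(c);print('dark',cx,cy,wh,a,onz(im,[cx,cy],.1))
w=(p.min(2)>200);m=np.zeros_like(w);m[185:252,220:350]=w[185:252,220:350]
pts=np.argwhere(m)[:,::-1];r=cv2.minAreaRect(pts.astype(np.float32));print('plate',r,onz(im,cv2.boxPoints(r),.079))
m=(p.min(2)>150)&(hsv[...,1]<40);q=np.zeros_like(m);q[270:297,225:357]=m[270:297,225:357]
for c in blobs(q,100):
    r=cv2.minAreaRect(c);print('strap',r,onz(im,r[0],.085),onz(im,cv2.boxPoints(r),.085))
E
```

```text
dark 404.0 269.5 (43.0, 12.0) 90.0 [[ 0.46040535 -0.27471056]]
dark 377.4189453125 269.0135192871094 (43.565731048583984, 12.987520217895508) 80.53767395019531 [[ 0.46306439 -0.20111917]]
dark 432.0 266.5 (43.0, 14.0) 90.0 [[ 0.46732679 -0.35250317]]
plate ((284.1890869140625, 220.08419799804688), (113.14710235595703, 55.95862579345703), 2.2025983333587646) [[ 0.53724698  0.22389578]
 [ 0.6993399   0.21833756]
 [ 0.6799412  -0.10794278]
 [ 0.51887355 -0.09813102]]
```

View pics/c1.png

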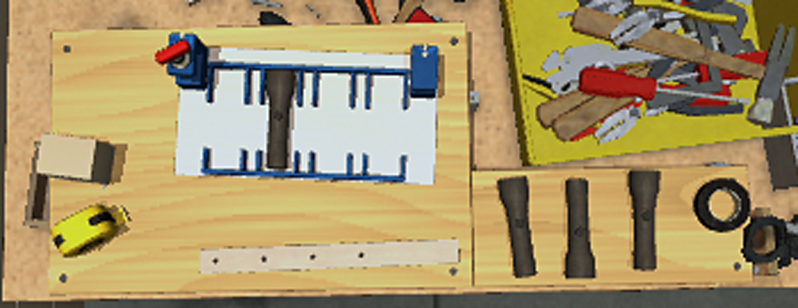

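```bash
python3 - <<'E'
from h import *
print(delta([.42,-.27,.38],np.pi/2)); im=get_image('wrist')
r=rot();s=sense();print(r.inv().apply(im['pose'][:3,3]-s['tcp_pos']), (r.inv().as_matrix()@im['pose'][:3,:3]).round(3),im['fx'])
E
```

```text
[array([ 0.268 , -0.2285, -0.1492]), array([-1.500e-03,  4.000e-04,  4.329e-01])]
[ 0.07741029 -0.00053236 -0.14339155] [[ 0.001  0.954  0.301]
 [ 1.    -0.001 -0.   ]
 [ 0.     0.301 -0.954]] 370.2278792930603
```

Request:
servo_tool(series=[[[0.0,0.0,-0.05],[0,0,0.05]],[[0.03,-0.025,-0.09],[0,0,0.13]],[[0.07,-0.06,-0.12],[0,0,0.22]],[[0.11,-0.09,-0.14],[0,0,0.3]],[[0.15,-0.125,-0.149],[0,0,0.37]],[[0.19,-0.16,-0.149],[0,0,0.433]],[[0.23,-0.195,-0.149],[-0.0015,0,0.433]],[[0.268,-0.2285,-0.149],[-0.0015,0,0.433]],[[0.268,-0.2285,-0.149],[-0.0015,0,0.433]],[[0.268,-0.2285,-0.149],[-0.0015,0,0.433]]])

```text
t: 1.2
tcp_pos: [0.4227, -0.2646, 0.3806]
tcp_rot: [-0.0, 1.0, 0.005, 0.001]
ft_force: [1.2, 0.1, -0.6]
width: 1.001
finger_force: 0.0
```

```bash
python3 - <<'E'
from h import *
im=get_image('wrist');cv2.imwrite('pics/w1.png',im['pixels']);print(sense()['tcp_pos'],sense()['t'])
E
```

```text
[ 0.42113394 -0.2678699   0.38045788] 1.25
```

View pics/w1.png

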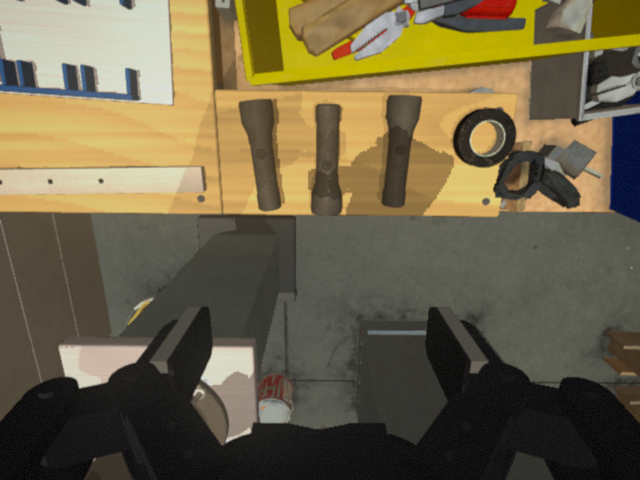

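```bash
cat >> h.py <<'E'
def torches(im,roi,z=.0935,vmax=75,amin=800):
    p=im['pixels'];hsv=cv2.cvtColor(p,cv2.COLOR_BGR2HSV);m=np.zeros(p.shape[:2],np.uint8)
    x0,x1,y0,y1=roi;m[y0:y1,x0:x1]=(hsv[y0:y1,x0:x1,2]<vmax)
    m=cv2.morphologyEx(cv2.morphologyEx(m,cv2.MORPH_CLOSE,np.ones((5,5))),cv2.MORPH_OPEN,np.ones((5,5)))
    res=[]
    for c in blobs(m,amin):
        w=onz(im,c[:,0,:],z)
        (cx,cy),(a,b),_=cv2.minAreaRect((w*1000).astype(np.float32))
        box=cv2.boxPoints(cv2.minAreaRect((w*1000).astype(np.float32)));e=max((box[1]-box[0],box[2]-box[1]),key=np.linalg.norm)
        yaw=np.arctan2(e[1],e[0]);yaw=(yaw+np.pi/2)%np.pi-np.pi/2
        res.append((np.round([cx,cy],1),np.round([a,b],1),round(yaw,3)))
    return res,m
E
python3 - <<'E'
from h import *
im=get_image('wrist');p=im['pixels']
hsv=cv2.cvtColor(p,cv2.COLOR_BGR2HSV)
print(hsv[170,[240,256,262,268,300,330,356,378,396,420],2])
for v in(70,85):
    r,m=torches(im,(222,450,92,214),vmax=v)
    for x in r:print(x)
im=get_image('top')
for x in torches(im,(362,445,244,298),vmax=85,amin=150)[0]:print('top',x)
E
```

```text
[213  92 100  79 224  87 150 134  72 162]
(array([ 451.2, -353.2]), array([25.5, 86.6]), np.float32(-0.046))
(array([ 435. , -272.7]), array([74.2, 32.9]), np.float32(0.022))
(array([ 467.9, -352.9]), array([121.6,  29.6]), np.float32(0.009))
top (array([ 463.2, -199. ]), array([118.9,  34.7]), np.float32(0.058))
top (array([ 456.3, -318.9]), array([136.5, 145.8]), np.float32(-0.036))
```

```bash
python3 - <<'E'
from h import *
im=get_image('wrist')
for v in(108,118):
    for x in torches(im,(222,450,92,214),vmax=v)[0]:print(v,x)
s=sense();print(s['tcp_pos'])
E
```

```text
108 (array([ 456.4, -274. ]), array([ 34.3, 125.5]), np.float32(-0.01))
108 (array([ 462.5, -200.1]), array([122.5,  36.6]), np.float32(0.108))
108 (array([ 467.1, -356. ]), array([122.3,  36.2]), np.float32(0.0))
118 (array([ 457. , -272.9]), array([ 35.5, 126.2]), np.float32(-0.0))
118 (array([ 458.9, -201.8]), array([130.4,  37.6]), np.float32(0.128))
118 (array([ 467.1, -355.7]), array([ 36.9, 122.3]), np.float32(-0.0))
[ 0.41923869 -0.27163746  0.380132  ]
```

```bash
cat >> h.py <<'E'
def axis(im,roi,z=.0935,vmax=108,amin=800):
    _,m=torches(im,roi,z,vmax,amin);out=[]
    n,lab,st,_=cv2.connectedComponentsWithStats(m)
    for i in range(1,n):
        if st[i,4]<amin: continue
        w=onz(im,np.argwhere(lab==i)[:,::-1],z)
        xs=np.linspace(w[:,0].min()+.003,w[:,0].max()-.003,25)
        my=[(lambda s:(s.max()+s.min())/2)(w[abs(w[:,0]-x)<.003,1]) for x in xs]
        k,b=np.polyfit(xs,my,1);xm=(w[:,0].min()+w[:,0].max())/2
        out.append(np.round([xm,k*xm+b,np.arctan(k),np.ptp(w[:,0])],4))
    return out
E
python3 - <<'E'
from h import *
im=get_image('wrist')
for x in axis(im,(222,450,92,214)):print(x)
im=get_image('top')
for x in axis(im,(362,445,244,298),amin=150):print('top',x)
E
```

```text
[ 0.4673 -0.3538 -0.0426  0.1211]
[ 0.4625 -0.2     0.1121  0.123 ]
[ 0.4567 -0.2731  0.001   0.1263]
top [ 0.4554 -0.3245  0.0348  0.1453]
top [ 0.4637 -0.2008  0.1082  0.1178]
```

Request:
servo_tool(series=[[[0.01,-0.04,-0.02],[0,0,0]],[[0.02,-0.08,-0.04],[0,0,0]],[[0.03,-0.12,-0.04],[0,0,0]],[[0.04,-0.165,-0.04],[0,0,0]],[[0.05,-0.21,-0.04],[0,0,0]],[[0.06,-0.25,-0.04],[0,0,0]],[[0.07,-0.29,-0.04],[0,0,0]],[[0.08,-0.33,-0.04],[0,0,0]],[[0.08,-0.33,-0.04],[0,0,0]],[[0.08,-0.33,-0.04],[0,0,0]],[[0.08,-0.33,-0.04],[0,0,0]]])

```text
t: 2.6
tcp_pos: [0.5003, 0.0576, 0.4196]
tcp_rot: [0.001, 1.0, -0.002, -0.0]
ft_force: [-0.8, -0.9, -0.1]
width: 0.994
finger_force: 0.0
```

```bash
python3 - <<'E'
from h import *
im=get_image('wrist');cv2.imwrite('pics/w2.png',im['pixels']);print(sense()['tcp_pos'],sense()['t'])
np.save('w2pose.npy',im['pose'])
E
```

```text
[0.50027086 0.0575689  0.41970703] 2.65
```

View pics/w2.png

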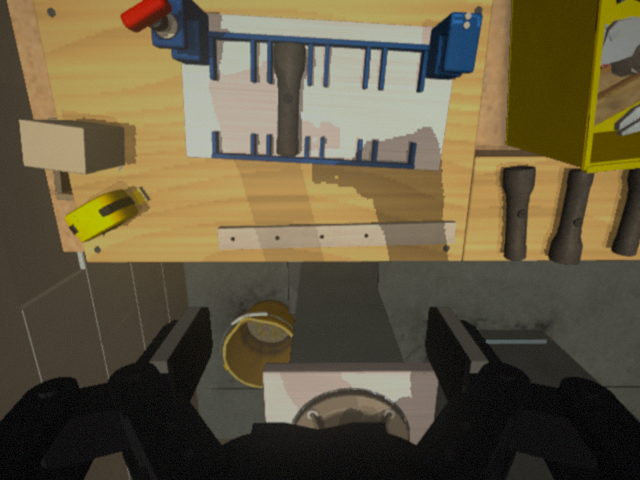

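```bash
cat >> h.py <<'E'
def rackfit(im,roi,fr,lr):
    "plate edges: front row search & left/right column search, roi=(x0,x1,y0,y1); fr cols, lr rows"
    hsv=cv2.cvtColor(im['pixels'],cv2.COLOR_BGR2HSV)
    m=((hsv[...,1]<60)&(hsv[...,2]>90)).astype(np.uint8);k=np.zeros_like(m);x0,x1,y0,y1=roi;k[y0:y1,x0:x1]=m[y0:y1,x0:x1]
    m=cv2.morphologyEx(k,cv2.MORPH_OPEN,np.ones((4,4)))
    F=[(c,np.flatnonzero(m[:,c]).max()+.5) for c in range(*fr,3) if m[:,c].any()]
    L=[(np.flatnonzero(m[r]).min()-.5,r) for r in range(*lr,2)]
    Rr=[(np.flatnonzero(m[r]).max()+.5,r) for r in range(*lr,2)]
    def line(pts,ax):
        w=onz(im,pts,.079);a,b=w[:,ax],w[:,1-ax]
        for _ in range(6):
            c=np.polyfit(a,b,1);e=abs(b-np.polyval(c,a));g=e<max(.0015,1.5*np.median(e));a,b=a[g],b[g]
        return c,len(a)
    return line(F,1),line(L,0),line(Rr,0)
def rackpose(im,*a):
    (f,n1),(l,n2),(r,n3)=rackfit(im,*a)
    print('yaw est front/left/right',-f[0],l[0],r[0],n1,n2,n3)
    X=lambda s:np.linalg.solve([[1,-f[0]],[-s[0],1]],[f[1],s[1]])
    A,B=X(l),X(r);print('corners',A,B,'width',np.linalg.norm(A-B))
    d=A-B;yaw=np.arctan2(-d[0],d[1]);ex=np.array([np.cos(yaw),np.sin(yaw)])
    return (A+B)/2+.072*ex,yaw
E
python3 - <<'E'
from h import *
im=get_image('wrist')
o,y=rackpose(im,(170,460,20,190),(195,435),(50,150));print(o,y)
hsv=cv2.cvtColor(im['pixels'],cv2.COLOR_BGR2HSV)
c,s=np.cos(y),np.sin(y);Rm=np.array([[c,-s],[s,c]])
v=im['pixels'].copy()
# prediction overlay
def W(x,yy,z): return np.r_[o+Rm@[x/1e3,yy/1e3],.075+z/1e3]
for P in [(a,b,4) for a in(-72,92) for b in(-163,163)]+[(0,b,4) for b in(-120,-78,-54,-12,12,54,78,120)]+[(58,144,149),(74,-144,64),(-64,-120,26),(-64,120,26),(64,-120,26),(64,120,26)]:
    u=proj(im,W(*P))[0];cv2.drawMarker(v,tuple(int(round(t)) for t in u),(0,255,0),0,7)
# strap
k=np.zeros(v.shape[:2],np.uint8);k[215:255,210:460]=((hsv[...,1]<75)&(hsv[...,2]>90))[215:255,210:460]
k=cv2.morphologyEx(k,cv2.MORPH_CLOSE,np.ones((7,7)));k=cv2.morphologyEx(k,cv2.MORPH_OPEN,np.ones((5,5)))
for cc in blobs(k,1500):
    w=onz(im,cc[:,0],.085);r=cv2.minAreaRect((w*1000).astype(np.float32));print('strap',r)
cv2.imwrite('pics/o2.png',cv2.resize(v[0:270,0:500],(800,432)))
E
```

```text
yaw est front/left/right -0.05184535244182922 -0.05522080296182529 0.4740799973853809 42 35 12
corners [0.54204237 0.2249685 ] [ 0.52402041 -0.12264147] width 0.34807682829506875
[0.60493482 0.04743566] -0.05179897480635244
strap ((432.682861328125, 33.898536682128906), (29.939334869384766, 318.72393798828125), 1.4168109893798828)
```

View pics/o2.png

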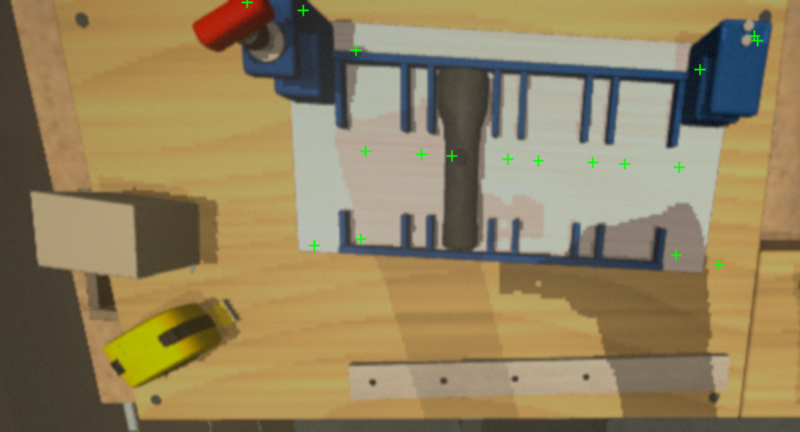

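```bash
python3 - <<'E'
from h import *
im=get_image('wrist')
hsv=cv2.cvtColor(im['pixels'],cv2.COLOR_BGR2HSV)
for r in(90,110,130,150): print(r,hsv[r,436:456,1])
w=onz(im,[(450.6,81),(440.2,168.5),(182.3,65.6),(186.8,156)],.079);print(w)
for a,b in((1,0),(3,2),(1,3)): d=w[a]-w[b];print(d,np.linalg.norm(d))
# blue contours: front bar and rails
m=((hsv[...,0]>100)&(hsv[...,0]<130)&(hsv[...,1]>130)).astype(np.uint8)
print([ (c, np.flatnonzero(m[140:175,c]).min()+140) for c in range(205,425,4) if m[140:175,c].any()])
for row in (70,146): 
    x=np.flatnonzero(np.diff(m[row,200:430]));print(row,x+200.5)
E
```

```text
90 [ 19  16  16  19  20  18  19  18  18  16  18  18  20  16  25  85 118 119
 123 124]
110 [ 23  23  23  24  24  23  22  24  24  22  23  29  90 127 130 130 134 128
 132 129]
130 [ 23  26  23  24  24  26  26  20  31  90 128 130 129 127 129 131 131 127
 130 133]
150 [ 49  50  44  43  28  32  97 134 143 136 136 138 137 139 136 137 141 135
 138 140]
[[ 0.62506105 -0.10247873]
 [ 0.52041381 -0.09996076]
 [ 0.64282789  0.21991999]
 [ 0.53714303  0.226112  ]]
[-0.10464724  0.00251797] 0.10467753188613203
[-0.10568486  0.00619201] 0.10586610163257036
[-0.01672922 -0.32607276] 0.32650162876066313
[(313, np.int64(161)), (317, np.int64(161)), (321, np.int64(156)), (329, np.int64(161)), (333, np.int64(162)), (361, np.int64(141)), (409, np.int64(166)), (413, np.int64(151))]
70 [308.5 310.5 325.5 326.5 364.5 367.5 381.5 384.5 421.5 428.5]
146 [358.5 360.5]
```

```bash
cat >> h.py <<'E'
RO=np.array([.6007,.0594]);RY=-.0513
def rw(x,y,z=0):
    c,s=np.cos(RY),np.sin(RY);return np.r_[RO+np.array([[c,-s],[s,c]])@[x/1e3,y/1e3],.075+z/1e3]
E
python3 - <<'E'
from h import *
im=get_image('wrist')
for x in axis(im,(262,312,36,156),z=.0975,vmax=85):print(x)
print(rw(0,33))
for b in(-99,-33,99):print(b,rw(0,b))
v=im['pixels'].copy()
for P in [(a,b,4) for a in(-72,92) for b in(-163,163)]+[(b,c,26) for c in(-120,-78,-54,-12,12,54,78,120) for b in(-38,20)]+[(58,144,149),(74,-144,64),(-64,-120,26),(-64,120,26),(64,-120,26),(64,120,26),(42,-144,64)]:
    u=proj(im,rw(*P))[0];cv2.drawMarker(v,tuple(int(round(t)) for t in u),(0,255,0),0,7)
cv2.imwrite('pics/o3.png',cv2.resize(v[0:200,100:500],(800,400)))
E
```

```text
[ 0.6025  0.0932 -0.0313  0.1259]
[0.60239216 0.09235659 0.075     ]
-99 [ 0.59562353 -0.03946976  0.075     ]
-33 [0.59900784 0.02644341 0.075     ]
99 [0.60577647 0.15826976 0.075     ]
```

View pics/o3.png

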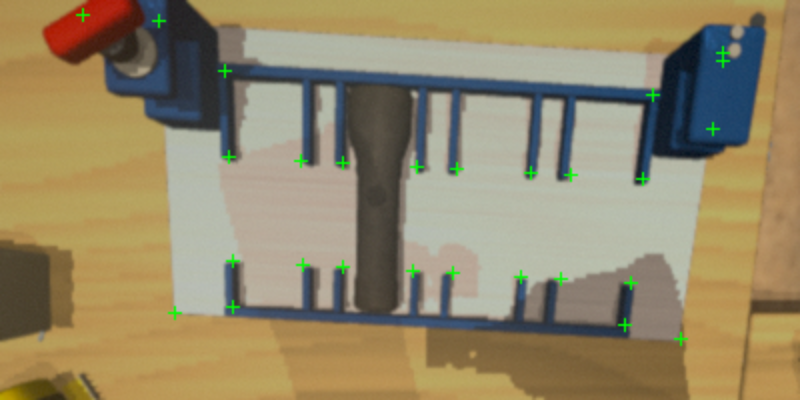

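```bash
python3 - <<'E'
from h import *
print(delta([.4486,-.2016,.25],np.pi/2+.112))
E
```

```text
[array([-0.0509,  0.2598,  0.1704]), array([ 0.0019, -0.0004, -0.1149])]
```

Request:
servo_tool(jaw=0.062, series=[[[-0.008,0.035,0.02],[0,0,0]],[[-0.016,0.075,0.04],[0,0,-0.05]],[[-0.024,0.115,0.06],[0,0,-0.08]],[[-0.032,0.155,0.09],[0,0,-0.115]],[[-0.04,0.195,0.12],[0,0,-0.115]],[[-0.048,0.235,0.15],[0.0019,0,-0.115]],[[-0.051,0.26,0.17],[0.0019,0,-0.115]],[[-0.051,0.26,0.17],[0.0019,0,-0.115]],[[-0.051,0.26,0.17],[0.0019,0,-0.115]]])

```text
t: 3.7
tcp_pos: [0.4487, -0.201, 0.25]
tcp_rot: [-0.001, 0.998, 0.056, -0.0]
ft_force: [0.5, -0.2, 0.9]
width: 0.728
finger_force: 0.0
```

```bash
python3 - <<'E'
from h import *
im=get_image('wrist');cv2.imwrite('pics/w3.png',im['pixels']);s=sense();print(s['tcp_pos'],s['qpos'].round(2))
print(proj(im,[.4625,-.2,.0935]),proj(im,[.3935,-.2,.075]))
print(delta([.4486,-.2016,.078],np.pi/2+.112))
im=get_image('top')
for x in torches(im,(362,400,244,298),vmax=85,amin=150)[0]:print('top',x)
E
```

```text
[ 0.44961376 -0.20007074  0.25081147] [ 0.53  0.1  -0.21  1.87  0.02  1.17 -1.15]
[[320.077797   203.25179537]] [[311.48626011 271.73411892]]
[array([-0.0014,  0.0015,  0.1728]), array([-0.0005, -0.0014,  0.0028])]
top (array([ 465. , -194.9]), array([ 67.3, 151.9]), np.float32(-0.278))
```

View pics/w3.png

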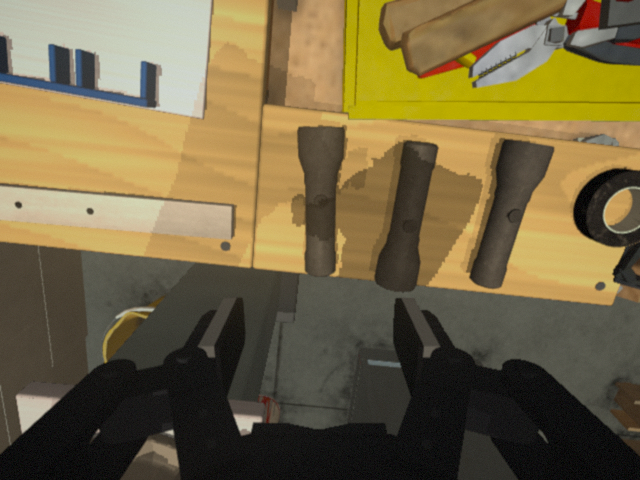

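Request:
servo_tool(series=[[[-0.001,0.001,0.04],[0,0,0]],[[-0.001,0.001,0.08],[0,0,0]],[[-0.001,0.001,0.12],[0,0,0]],[[-0.001,0.001,0.15],[0,0,0]],[[-0.001,0.001,0.173],[0,0,0]],[[-0.001,0.001,0.173],[0,0,0]]])

```text
t: 4.4
tcp_pos: [0.4471, -0.1995, 0.0754]
tcp_rot: [-0.001, 0.998, 0.059, -0.002]
ft_force: [-0.4, 0.5, -1.0]
width: 0.726
finger_force: 0.0
```

Request:
servo_tool(jaw=0.02, series=[[[0,0,0],[0,0,0]],[[0,0,0],[0,0,0]],[[0,0,0],[0,0,0]],[[0,0,0],[0,0,0]],[[0,0,0],[0,0,0]],[[0,0,0],[0,0,0]]])

```text
t: 5.0
tcp_pos: [0.4503, -0.2018, 0.0793]
tcp_rot: [0.001, 0.998, 0.058, 0.002]
ft_force: [0.1, 0.4, 6.5]
width: 0.428
finger_force: 60.9
```

Request:
servo_tool(series=[[[0,0,-0.02],[0,0,0]],[[0,0,-0.06],[0,0,0]],[[0,0,-0.1],[0,0,0]],[[0,0,-0.14],[0,0,0]],[[0,0,-0.17],[0,0,0]],[[0,0,-0.17],[0,0,0]]])

```text
t: 5.6
tcp_pos: [0.4511, -0.2026, 0.2525]
tcp_rot: [0.002, 0.998, 0.057, 0.005]
ft_force: [0.1, -0.8, -0.5]
width: 0.421
finger_force: 60.2
```

```bash
sed -i 's/def delta(p,yaw=None,dev=True):/def avg(n):\n    L=[]\n    for _ in range(n): L.append(sense());get_image("wrist")\n    r=R.concatenate([R.from_quat(np.roll(s["tcp_rot"],-1)) for s in L]).mean()\n    return np.mean([s["tcp_pos"] for s in L],0),r\ndef delta(p,yaw=None,n=6):/; s/    s=sense();r=rot();sh=r.inv().apply(np.asarray(p)-s\[.tcp_pos.\])/    P,r=avg(n);sh=r.inv().apply(np.asarray(p)-P)/' h.py; python3 - <<'E'
from h import *
s=sense();print(s['width'],s['finger_force'])
p=rw(-14,-99);p[2]=.25
print(delta(p,np.pi/2+RY),p)
E
```

```text
0.4206632108303887 60.240808725357056
[array([ 0.1511, -0.1465, -0.0019]), array([ 0.0005, -0.0016,  0.1661])] [ 0.58164195 -0.03875187  0.25      ]
```

Request:
servo_tool(series=[[[0.01,-0.03,-0.002],[0,0,0.03]],[[0.03,-0.065,-0.002],[0,0,0.07]],[[0.06,-0.1,-0.002],[0,0,0.11]],[[0.09,-0.125,-0.002],[0,0,0.14]],[[0.125,-0.146,-0.002],[0,0,0.166]],[[0.151,-0.1465,-0.002],[0,0,0.166]],[[0.151,-0.1465,-0.002],[0,0,0.166]],[[0.151,-0.1465,-0.002],[0,0,0.166]]])

```text
t: 6.7
tcp_pos: [0.5807, -0.0389, 0.2476]
tcp_rot: [-0.0, 1.0, -0.025, -0.002]
ft_force: [0.2, 0.5, -1.4]
width: 0.426
finger_force: 60.3
```

```bash
python3 - <<'E'
from h import *
im=get_image('wrist');s=sense();print(s['width'],s['finger_force'])
p=rw(-14,-99,0);p[2]=.15
print(delta(p,np.pi/2+RY),p)
v=im['pixels'].copy()
for P in [(b,c,26) for c in(-120,-78) for b in(-38,20,64,-64)]+[(0,-99,200)]:
    u=proj(im,rw(*P))[0];cv2.drawMarker(v,tuple(int(round(t)) for t in u),(0,255,0),0,7)
cv2.imwrite('pics/w4.png',v)
E
```

```text
0.42523965338318126 60.30948758125305
[array([ 0.0013, -0.0008,  0.0988]), array([ 0.0001,  0.0012, -0.001 ])] [ 0.58164195 -0.03875187  0.15      ]
```

View pics/w4.png

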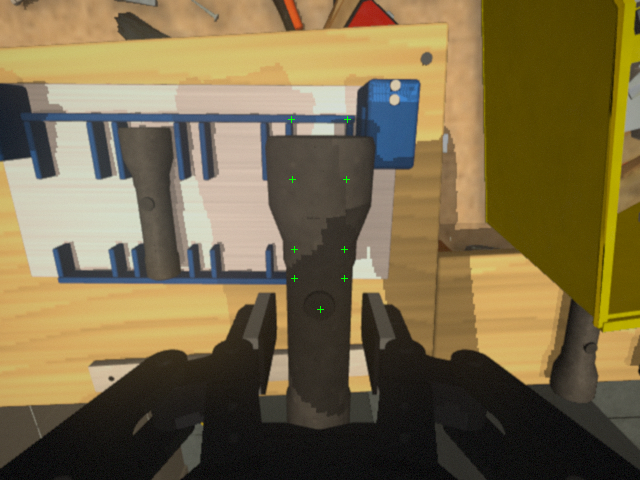

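```bash
python3 - <<'E'
from h import *
im=get_image('wrist')
for z in(175,185,195,205):print(z,proj(im,[rw(60.5,-99,z),rw(60.5,-99+18.5,z),rw(0,-99,z)]).round(1).tolist())
E
```

```text
175 [[318.7, 128.3], [268.7, 128.3], [318.5, 278.9]]
185 [[318.6, 128.7], [265.0, 128.7], [318.5, 289.1]]
195 [[318.6, 129.2], [260.6, 129.2], [318.5, 300.8]]
205 [[318.6, 129.8], [255.5, 129.7], [318.5, 314.2]]
```

Request:
servo_tool(series=[[[0.003,-0.0008,0.03],[0,0,0]],[[0.003,-0.0008,0.065],[0,0,0]],[[0.003,-0.0008,0.1],[0,0,0]],[[0.003,-0.0008,0.12],[0,0,0]],[[0.003,-0.0008,0.135],[0,0,0]],[[0.003,-0.0008,0.145],[0,0,0]],[[0.003,-0.0008,0.155],[0,0,0]],[[0.003,-0.0008,0.16],[0,0,0]],[[0.003,-0.0008,0.165],[0,0,0]],[[0.003,-0.0008,0.165],[0,0,0]]])

```text
t: 8.1
tcp_pos: [0.5837, -0.0381, 0.0893]
tcp_rot: [0.001, 1.0, -0.026, -0.001]
ft_force: [-14.6, -0.8, 27.0]
width: 0.425
finger_force: 34.6
```

Request:
servo_tool(series=[[[0,0,-0.015],[0,0,0]],[[0,0,-0.03],[0,0,0]],[[0,0,-0.03],[0,0,0]],[[0,0,-0.03],[0,0,0]]])

```text
t: 8.5
tcp_pos: [0.5851, -0.038, 0.1148]
tcp_rot: [-0.0, 1.0, -0.026, 0.001]
ft_force: [-0.3, -0.1, -2.1]
width: 0.424
finger_force: 64.8
```

```bash
python3 - <<'E'
from h import *
im=get_image('wrist');s=sense();print(s['width'],s['finger_force'],s['ft_force'])
P,r=avg(6);t=P[2]-.075;print(P,r.as_quat())
c,ss=np.cos(RY),np.sin(RY);d=P[:2]-RO;print('rack xy',c*d[0]+ss*d[1],-ss*d[0]+c*d[1])
v=im['pixels'].copy()
z=t*1000-4
for P in [(b,c,26) for c in(-120,-78) for b in(20,64)]+[(60.5,c,z+18.5) for c in(-117.5,-99,-80.5)]:
    u=proj(im,rw(*P))[0];print(P,u.round(1));cv2.drawMarker(v,tuple(int(round(t)) for t in u),(0,255,0),0,7)
cv2.imwrite('pics/w5.png',v)
E
```

```text
0.4186168768054052 64.77038383483887 [ 0.2534953   0.63429779 -1.39280708]
[ 0.5841382  -0.03803418  0.11358304] [ 9.99672485e-01 -2.55863750e-02 -4.62051119e-04 -2.17591779e-04]
rack xy -0.011543832447732657 -0.09815524947723259
(20, -120, 26) [369. 233.]
(64, -120, 26) [373.6 129.5]
(20, -78, 26) [274.3 232.9]
(64, -78, 26) [270.6 129.4]
(60.5, -117.5, np.float64(53.08303671326621)) [377.  141.5]
(60.5, -99, np.float64(53.08303671326621)) [322.7 141.4]
(60.5, -80.5, np.float64(53.08303671326621)) [268.5 141.3]
```

View pics/w5.png

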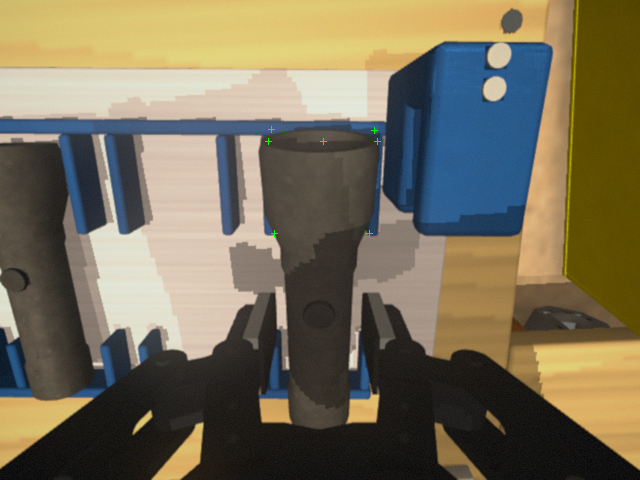

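Request:
servo_tool(series=[[[-0.0045,0.0008,0.0],[0,0,0]],[[-0.0045,0.0008,0.005],[0,0,0]],[[-0.0045,0.0008,0.01],[0,0,0]],[[-0.0045,0.0008,0.015],[0,0,0]],[[-0.0045,0.0008,0.02],[0,0,0]],[[-0.0045,0.0008,0.025],[0,0,0]],[[-0.0045,0.0008,0.028],[0,0,0]],[[-0.0045,0.0008,0.03],[0,0,0]],[[-0.0045,0.0008,0.03],[0,0,0]]])

```text
t: 9.75
tcp_pos: [0.582, -0.0386, 0.0866]
tcp_rot: [0.0, 1.0, -0.026, 0.002]
ft_force: [-0.9, 0.3, 9.7]
width: 0.425
finger_force: 67.0
```

Low force now; release (fingers have ~8 mm room to the rails' neighbours) and look.

Request:
servo_tool(jaw=0.055, series=[[[0,0,0],[0,0,0]],[[0,0,0],[0,0,0]],[[0,0,0],[0,0,0]],[[0,0,0],[0,0,0]],[[0,0,-0.02],[0,0,0]],[[0,0,-0.06],[0,0,0]],[[0,0,-0.1],[0,0,0]],[[0,0,-0.14],[0,0,0]],[[0,0,-0.17],[0,0,0]],[[0,0,-0.17],[0,0,0]]])

```text
t: 10.75
tcp_pos: [0.5829, -0.0384, 0.2595]
tcp_rot: [-0.0, 1.0, -0.026, 0.005]
ft_force: [-1.2, -0.3, 0.9]
width: 0.643
finger_force: 0.0
```

```bash
python3 - <<'E'
from h import *
im=get_image('wrist');s=sense();print(s['tcp_pos'],s['ft_force'])
v=im['pixels'].copy()
for P in [(b,c,26) for c in(-120,-78) for b in(20,64,-38,-64)]+[(60.5,-99,22),(-60.5,-99,22),(60.5,33,22),(-60.5,33,22)]:
    u=proj(im,rw(*P))[0];cv2.drawMarker(v,tuple(int(round(t)) for t in u),(0,255,0),0,7)
cv2.imwrite('pics/w6.png',v[60:360,0:460])
E
```

```text
[ 0.58131514 -0.03850196  0.25659476] [-0.24730129 -0.59570442 -0.00501053]
```

View pics/w6.png

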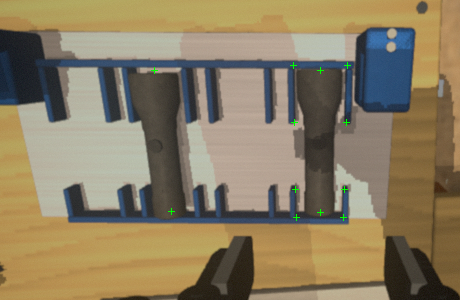

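```bash
python3 - <<'E'
from h import *
print(delta([.42,-.28,.38],np.pi/2))
E
```

```text
[array([-0.1471,  0.2491, -0.1263]), array([-0.0003,  0.0008, -0.0511])]
```

Request:
servo_tool(series=[[[-0.03,0.02,-0.03],[0,0,0]],[[-0.06,0.045,-0.06],[0,0,0]],[[-0.09,0.075,-0.08],[0,0,0]],[[-0.11,0.11,-0.1],[0,0,-0.02]],[[-0.125,0.15,-0.12],[0,0,-0.03]],[[-0.14,0.19,-0.126],[0,0,-0.051]],[[-0.147,0.23,-0.126],[0,0,-0.051]],[[-0.147,0.249,-0.126],[0,0,-0.051]],[[-0.147,0.249,-0.126],[0,0,-0.051]],[[-0.147,0.249,-0.126],[0,0,-0.051]],[[-0.147,0.249,-0.126],[0,0,-0.051]]])

```text
t: 12.2
tcp_pos: [0.421, -0.2781, 0.3798]
tcp_rot: [-0.001, 1.0, 0.001, -0.0]
ft_force: [0.2, 0.2, 0.4]
width: 0.642
finger_force: 0.0
```

```bash
python3 - <<'E'
from h import *
im=get_image('wrist');print(proj(im,[[.52,-.16,.0935],[.40,-.16,.0935],[.52,-.40,.0935],[.40,-.4,.0935]]).round())
a=proj(im,[[.535,-.16,.075],[.394,-.4,.075]]);
roi=(int(a[0,0]),int(a[1,0]),int(a[0,1]),int(a[1,1]));print(roi)
for v in(100,108):
    for x in axis(im,roi,vmax=v):print(x)
    for x in torches(im,roi,vmax=v)[0]:print(x)
E
```

```text
[[211. 101.]
 [220. 209.]
 [432. 102.]
 [422. 210.]]
(214, 417, 87, 211)
[ 0.4678 -0.3539 -0.0424  0.1223]
[ 0.4593 -0.2755  0.0873  0.1204]
(array([ 458.9, -273.6]), array([120.8,  29.1]), np.float32(0.054))
(array([ 467.8, -356.2]), array([122.3,  36. ]), np.float32(0.003))
[ 0.4678 -0.354  -0.0442  0.1224]
[ 0.4593 -0.2733 -0.0027  0.1205]
(array([ 459.3, -272.9]), array([120.4,  35.5]), np.float32(0.004))
(array([ 467.8, -356.2]), array([122.3,  36.1]), np.float32(0.003))
```

```bash
python3 - <<'E'
from h import *
print(delta([.4453,-.2733,.077],np.pi/2,n=8))
E
```

```text
[array([ 0.0245, -0.0054,  0.3032]), array([-0.0005, -0.0003,  0.0016])]
```

Request:
servo_tool(jaw=0.062, series=[[[0.0245,-0.005,0.03],[0,0,0]],[[0.0245,-0.0054,0.07],[0,0,0]],[[0.0245,-0.0054,0.115],[0,0,0]],[[0.0245,-0.0054,0.16],[0,0,0]],[[0.0245,-0.0054,0.2],[0,0,0]],[[0.0245,-0.0054,0.235],[0,0,0]],[[0.0245,-0.0054,0.265],[0,0,0]],[[0.0245,-0.0054,0.285],[0,0,0]],[[0.0245,-0.0054,0.302],[0,0,0]],[[0.0245,-0.0054,0.302],[0,0,0]],[[0.0245,-0.0054,0.302],[0,0,0]]])

```text
t: 13.75
tcp_pos: [0.4452, -0.2744, 0.0785]
tcp_rot: [-0.0, 1.0, -0.0, 0.0]
ft_force: [0.5, 0.6, -0.2]
width: 0.723
finger_force: 0.0
```

Request:
servo_tool(jaw=0.02, series=[[[0,0,0],[0,0,0]],[[0,0,0],[0,0,0]],[[0,0,0],[0,0,0]],[[0,0,0],[0,0,0]],[[0,0,0],[0,0,0]],[[0,0,-0.02],[0,0,0]],[[0,0,-0.06],[0,0,0]],[[0,0,-0.1],[0,0,0]],[[0,0,-0.14],[0,0,0]],[[0,0,-0.173],[0,0,0]],[[0,0,-0.173],[0,0,0]]])

```text
t: 14.85
tcp_pos: [0.4476, -0.2758, 0.2564]
tcp_rot: [0.002, 1.0, -0.0, 0.005]
ft_force: [1.1, -0.2, -1.4]
width: 0.425
finger_force: 60.5
```

```bash
python3 - <<'E'
from h import *
p=rw(-15,-33);p[2]=.25
s=sense();print(s['width'],s['finger_force'])
print(delta(p,np.pi/2+RY),p)
E
```

```text
0.424738609402954 60.466235876083374
[array([ 0.139 , -0.3017,  0.0018]), array([ 0.0003, -0.0012,  0.0511])] [0.58402758 0.02721258 0.25      ]
```

Request:
servo_tool(series=[[[0.01,-0.04,0],[0,0,0]],[[0.02,-0.085,0],[0,0,0.02]],[[0.035,-0.13,0],[0,0,0.03]],[[0.05,-0.175,0],[0,0,0.04]],[[0.075,-0.215,0],[0,0,0.051]],[[0.1,-0.25,0],[0,0,0.051]],[[0.125,-0.28,0],[0,0,0.051]],[[0.139,-0.302,0],[0,0,0.051]],[[0.139,-0.302,0],[0,0,0.051]],[[0.139,-0.302,0],[0,0,0.051]]])

```text
t: 16.15
tcp_pos: [0.5833, 0.0278, 0.2498]
tcp_rot: [0.0, 1.0, -0.025, -0.001]
ft_force: [0.1, -0.9, -2.0]
width: 0.424
finger_force: 60.5
```

```bash
python3 - <<'E'
from h import *
p=rw(-15,-33);p[2]=.083
s=sense();print(s['width'],s['finger_force'])
print(delta(p,np.pi/2+RY,8))
im=get_image('wrist');z=.25-.004+.0185-.075
hsv=cv2.cvtColor(im['pixels'],cv2.COLOR_BGR2HSV)
u=proj(im,[rw(60.5,-33,z*1e3),rw(0,-33,z*1e3)]);print(u.round(1));c=int(u[0,0])
print(hsv[110:160,c,2],hsv[110:160,c,0])
E
```

```text
0.42413199472691004 60.531771183013916
[array([ 0.0007, -0.0009,  0.1677]), array([ 0.0005,  0.001 , -0.0013])]
[[319.  127.1]
 [318.8 290.6]]
[218 213 204 202 174 125 126 136 134 135 133 125 126 176 212 218 215 218
 218 219 214 187 107  65  72  73  72  73  71  76  84  89  93  92  94  91
  93  89  92  92  90  90  90  86  88  87  87  88  84  85] [ 23  19  15  14  13 113 108 107 106 107 107 108 111  22  21  24  27  25
  21  25  26  28  25  21  16  20  19  18  20  16  19  16  18  16  18  16
  18  19  18  17  16  18  14  17  13  16  19  15  18  20]
```

Request:
servo_tool(series=[[[0.0,-0.0009,0.03],[0,0,0]],[[0.0,-0.0009,0.065],[0,0,0]],[[0.0,-0.0009,0.1],[0,0,0]],[[0.0,-0.0009,0.12],[0,0,0]],[[0.0,-0.0009,0.135],[0,0,0]],[[0.0,-0.0009,0.145],[0,0,0]],[[0.0,-0.0009,0.152],[0,0,0]],[[0.0,-0.0009,0.157],[0,0,0]],[[0.0,-0.0009,0.157],[0,0,0]]])

```text
t: 17.5
tcp_pos: [0.5842, 0.0286, 0.0944]
tcp_rot: [-0.0, 1.0, -0.026, 0.0]
ft_force: [0.4, 0.5, -1.5]
width: 0.422
finger_force: 60.5
```

Request:
servo_tool(series=[[[0,0,0.005],[0,0,0]],[[0,0,0.009],[0,0,0]],[[0,0,0.011],[0,0,0]],[[0,0,0.011],[0,0,0]]])

```text
t: 17.9
tcp_pos: [0.5842, 0.0285, 0.0837]
tcp_rot: [-0.0, 1.0, -0.026, 0.0]
ft_force: [-1.5, -0.2, 0.9]
width: 0.428
finger_force: 60.8
```

Request:
servo_tool(jaw=0.053, series=[[[0,0,0],[0,0,0]],[[0,0,0],[0,0,0]],[[0,0,0],[0,0,0]],[[0,0,0],[0,0,0]],[[0,0,-0.02],[0,0,0]],[[0,0,-0.06],[0,0,0]],[[0,0,-0.1],[0,0,0]],[[0,0,-0.14],[0,0,0]],[[0,0,-0.17],[0,0,0]],[[0,0,-0.17],[0,0,0]]])

```text
t: 18.9
tcp_pos: [0.587, 0.0291, 0.2587]
tcp_rot: [-0.001, 1.0, -0.026, 0.005]
ft_force: [0.3, 0.5, 0.2]
width: 0.623
finger_force: 0.0
```

```bash
python3 - <<'E'
from h import *
im=get_image('wrist')
for b in(-99,-33,33):
    a=proj(im,[rw(61,b+20,15),rw(-61,b-20,15)]).astype(int)
    x=axis(im,(a[0,0],a[1,0],a[0,1]-8,a[1,1]+4),z=.0975,vmax=85)
    print(b,rw(0,b)[:2].round(4),x)
print(delta([.42,-.32,.38],np.pi/2))
E
```

```text
-99 [ 0.5956 -0.0395] [array([ 0.5964, -0.0389,  0.014 ,  0.1239])]
-33 [0.599  0.0264] [array([ 0.5981,  0.0287, -0.0592,  0.1206])]
33 [0.6024 0.0924] [array([ 0.6012,  0.0937, -0.0755,  0.12  ])]
[array([-0.1457,  0.3563, -0.1272]), array([-0.0002,  0.0005, -0.0511])]
```

Request:
servo_tool(series=[[[-0.025,0.025,-0.03],[0,0,0]],[[-0.05,0.06,-0.06],[0,0,0]],[[-0.075,0.095,-0.08],[0,0,0]],[[-0.1,0.135,-0.1],[0,0,-0.02]],[[-0.12,0.175,-0.12],[0,0,-0.03]],[[-0.13,0.22,-0.127],[0,0,-0.04]],[[-0.14,0.265,-0.127],[0,0,-0.051]],[[-0.146,0.31,-0.127],[0,0,-0.051]],[[-0.146,0.345,-0.127],[0,0,-0.051]],[[-0.146,0.356,-0.127],[0,0,-0.051]],[[-0.146,0.356,-0.127],[0,0,-0.051]],[[-0.146,0.356,-0.127],[0,0,-0.051]]])

```text
t: 20.45
tcp_pos: [0.4206, -0.318, 0.3796]
tcp_rot: [-0.001, 1.0, 0.001, -0.0]
ft_force: [-0.1, 0.3, -0.0]
width: 0.62
finger_force: 0.0
```

```bash
python3 - <<'E'
from h import *
P,_=avg(6);im=get_image('wrist')
a=proj(im,[[.535,-.16,.075],[.394,-.405,.075]]);roi=(int(a[0,0]),int(a[1,0]),int(a[0,1]),int(a[1,1]));print(roi,P)
for v in(95,108):
    for x in axis(im,roi,vmax=v):
        print(x);th=x[2];g=x[:2]-.014*np.array([np.cos(th),np.sin(th)]);print(g,delta([*g,.077],np.pi/2+th))
E
```

```text
(178, 388, 87, 210) [ 0.42070346 -0.31784729  0.38010151]
[ 0.4678 -0.3507  0.0941  0.1213]
[ 0.45386194 -0.35201546] [array([0.0336, 0.0328, 0.3033]), array([-0.0002, -0.0004, -0.0936])]
[ 0.4677 -0.354  -0.042   0.1235]
[ 0.45371235 -0.35341217] [array([0.0337, 0.0339, 0.3032]), array([-0.0004, -0.0002,  0.0418])]
```

Request:
servo_tool(jaw=0.062, series=[[[0.0337,0.0339,0.03],[0,0,0.038]],[[0.0337,0.0339,0.07],[0,0,0.038]],[[0.0337,0.0339,0.115],[0,0,0.038]],[[0.0337,0.0339,0.16],[0,0,0.038]],[[0.0337,0.0339,0.2],[0,0,0.038]],[[0.0337,0.0339,0.235],[0,0,0.038]],[[0.0337,0.0339,0.265],[0,0,0.038]],[[0.0337,0.0339,0.285],[0,0,0.038]],[[0.0337,0.0339,0.302],[0,0,0.038]],[[0.0337,0.0339,0.302],[0,0,0.038]],[[0.0337,0.0339,0.302],[0,0,0.038]]])

```text
t: 22.5
tcp_pos: [0.454, -0.3536, 0.0784]
tcp_rot: [-0.0, 1.0, -0.019, 0.0]
ft_force: [-0.4, 0.2, 0.2]
width: 0.725
finger_force: 0.0
```

Request:
servo_tool(jaw=0.02, series=[[[0,0,0],[0,0,0]],[[0,0,0],[0,0,0]],[[0,0,0],[0,0,0]],[[0,0,0],[0,0,0]],[[0,0,0],[0,0,0]],[[0,0,-0.02],[0,0,0]],[[0,0,-0.06],[0,0,0]],[[0,0,-0.1],[0,0,0]],[[0,0,-0.14],[0,0,0]],[[0,0,-0.173],[0,0,0]],[[0,0,-0.173],[0,0,0]]])

```text
t: 23.6
tcp_pos: [0.4561, -0.3552, 0.2566]
tcp_rot: [0.003, 1.0, -0.019, 0.004]
ft_force: [-0.2, -0.8, -0.8]
width: 0.426
finger_force: 60.4
```

```bash
python3 - <<'E'
from h import *
p=rw(-15,99);p[2]=.26
s=sense();print(s['width'],s['finger_force'])
print(delta(p,np.pi/2+RY),p)
E
```

```text
0.4261283605975732 60.38074493408203
[array([ 0.1174, -0.5174, -0.0084]), array([ 0.0002, -0.001 ,  0.0131])] [0.59079621 0.15903892 0.26      ]
```

Request:
servo_tool(series=[[[0.0,-0.035,-0.008],[0,0,0]],[[0.005,-0.08,-0.008],[0,0,0.013]],[[0.01,-0.125,-0.008],[0,0,0.013]],[[0.02,-0.17,-0.008],[0,0,0.013]],[[0.035,-0.215,-0.008],[0,0,0.013]],[[0.05,-0.26,-0.008],[0,0,0.013]],[[0.065,-0.305,-0.008],[0,0,0.013]],[[0.08,-0.35,-0.008],[0,0,0.013]],[[0.095,-0.395,-0.008],[0,0,0.013]],[[0.105,-0.44,-0.008],[0,0,0.013]],[[0.115,-0.48,-0.008],[0,0,0.013]],[[0.1174,-0.517,-0.008],[0,0,0.013]]])

```text
t: 25.1
tcp_pos: [0.5908, 0.1606, 0.2577]
tcp_rot: [-0.0, 1.0, -0.025, -0.001]
ft_force: [0.9, -0.2, -0.6]
width: 0.424
finger_force: 60.5
```

Request:
servo_tool(series=[[[0,0,0],[0,0,0]],[[0,0,0],[0,0,0]],[[0,0,0],[0,0,0]]])

```text
t: 25.4
tcp_pos: [0.5906, 0.1569, 0.2583]
tcp_rot: [0.001, 1.0, -0.026, -0.001]
ft_force: [0.2, -0.1, 0.0]
width: 0.423
finger_force: 60.5
```

```bash
python3 - <<'E'
from h import *
p=rw(-15,99);p[2]=.083
s=sense();print(s['width'],s['finger_force'])
print(delta(p,np.pi/2+RY,8))
im=get_image('wrist');z=.26-.004+.0185-.075
hsv=cv2.cvtColor(im['pixels'],cv2.COLOR_BGR2HSV)
u=proj(im,[rw(60.5,99,z*1e3),rw(0,99,z*1e3),rw(58,144,149)]);print(u.round(1));c=int(u[0,0])
print(hsv[110:160,c,2],hsv[110:160,c,0])
h=hsv;m=((h[...,0]<8)|(h[...,0]>172))&(h[...,1]>150)&(h[...,2]>70);m[:, 420:]=0;m[260:]=0
for b in blobs(m,200):print(cv2.minAreaRect(b))
E
```

```text
0.42271536674776566 60.54473519325256
[array([-1.000e-04, -2.000e-03,  1.761e-01]), array([ 0.0005,  0.0002, -0.0019])]
[[317.6 127.9]
 [317.6 293.4]
 [221.1 132. ]]
[221 224 217 193 130 121 138 135 140 139 129 119 152 215 222 223 221 220
 222 223 199 123  70  77  92  94  95  95  94  95  93  92  87  89  93  92
  91  89  87  91  91  88  90  89  86  85  87  85  86  85] [ 39  40  32  25 112 107 107 107 106 106 106 109  55  47  47  44  42  43
  38  44  45  35  25  17  19  19  16  18  18  18  20  18  18  19  16  17
  16  17  16  18  17  18  18  19  17  17  17  21  17  18]
((226.1188507080078, 133.307373046875), (29.71879005432129, 82.39474487304688), 58.24052429199219)
```

Request:
servo_tool(series=[[[0.0,-0.002,0.03],[0,0,0]],[[-0.0005,-0.002,0.065],[0,0,0]],[[-0.0005,-0.002,0.1],[0,0,0]],[[-0.0005,-0.002,0.125],[0,0,0]],[[-0.0005,-0.002,0.142],[0,0,0]],[[-0.0005,-0.002,0.153],[0,0,0]],[[-0.0005,-0.002,0.16],[0,0,0]],[[-0.0005,-0.002,0.165],[0,0,0]],[[-0.0005,-0.002,0.165],[0,0,0]]])

```text
t: 26.75
tcp_pos: [0.5905, 0.1608, 0.0944]
tcp_rot: [-0.0, 1.0, -0.026, 0.0]
ft_force: [0.2, 0.1, -2.9]
width: 0.42
finger_force: 60.6
```

Request:
servo_tool(series=[[[0,0,0.005],[0,0,0]],[[0,0,0.009],[0,0,0]],[[0,0,0.011],[0,0,0]],[[0,0,0.011],[0,0,0]]])

```text
t: 27.15
tcp_pos: [0.5905, 0.1608, 0.0838]
tcp_rot: [-0.0, 1.0, -0.026, 0.0]
ft_force: [-1.0, -0.5, 0.2]
width: 0.422
finger_force: 60.8
```

Request:
servo_tool(jaw=0.053, series=[[[0,0,0],[0,0,0]],[[0,0,0],[0,0,0]],[[0,0,0],[0,0,0]],[[0,0,0],[0,0,0]],[[0,0,-0.02],[0,0,0]],[[0,0,-0.06],[0,0,0]],[[0,0,-0.1],[0,0,0]],[[0,0,-0.14],[0,0,0]],[[0,0,-0.17],[0,0,0]],[[0,0,-0.17],[0,0,0]]])

```text
t: 28.15
tcp_pos: [0.5931, 0.162, 0.259]
tcp_rot: [-0.002, 1.0, -0.026, 0.005]
ft_force: [-0.0, -0.3, 0.9]
width: 0.622
finger_force: 0.0
```

```bash
python3 - <<'E'
from h import *
im=get_image('wrist')
for b in(-33,33,99):
    a=proj(im,[rw(61,b+20,15),rw(-61,b-20,15)]).astype(int)
    x=axis(im,(a[0,0],a[1,0],a[0,1]-8,a[1,1]+4),z=.0975,vmax=85)
    print(b,rw(0,b)[:2].round(4),x)
cv2.imwrite('pics/w7.png',im['pixels'])
print(delta([.40,.034,.38],np.pi/2))
E
```

```text
-33 [0.599  0.0264] [array([0.5987, 0.03  , 0.0441, 0.1208])]
33 [0.6024 0.0924] [array([0.6013, 0.0937, 0.0067, 0.1199])]
99 [0.6058 0.1583] [array([ 0.6052,  0.1602, -0.0475,  0.1206])]
[array([-0.1834,  0.1361, -0.1271]), array([-0.    ,  0.0004, -0.0511])]
```

```bash
python3 - <<'E'
from h import *
print(sense()['qpos'].round(2),delta([.4327,.0339,.36],.0247))
E
```

```text
[-0.04  0.33 -0.39  1.6   0.13  1.24 -2.07] [array([-0.1507,  0.1345, -0.1074]), array([1.200e-03, 1.100e-03, 1.495e+00])]
```

Request:
servo_tool(jaw=0.055, series=[[[-0.01,0.01,-0.03],[0,0,-0.1]],[[-0.03,0.03,-0.06],[0,0,-0.24]],[[-0.05,0.05,-0.09],[0,0,-0.38]],[[-0.07,0.07,-0.107],[0,0,-0.52]],[[-0.09,0.09,-0.107],[0,0,-0.66]],[[-0.11,0.11,-0.107],[0,0,-0.8]],[[-0.13,0.12,-0.107],[0,0,-0.94]],[[-0.14,0.13,-0.107],[0,0,-1.08]],[[-0.15,0.1345,-0.107],[0,0,-1.22]],[[-0.1507,0.1345,-0.107],[0,0,-1.36]],[[-0.1507,0.1345,-0.107],[0,0,-1.5]],[[-0.1507,0.1345,-0.107],[0,0,-1.64]]])

```text
t: 30.0
tcp_pos: [0.4328, 0.034, 0.3605]
tcp_rot: [0.0, 0.699, 0.715, 0.0]
ft_force: [-0.4, -0.4, -0.2]
width: 0.643
finger_force: 0.0
```

Request:
servo_tool(series=[[[0,0,0],[0,0,-0.006]],[[0,0,0],[0,0,-0.006]]])

```text
t: 30.2
tcp_pos: [0.4329, 0.0341, 0.3604]
tcp_rot: [0.0, 0.699, 0.715, 0.0]
ft_force: [-0.3, -0.3, 0.2]
width: 0.648
finger_force: 0.0
```

```bash
cat >> h.py <<'E'
def strap(im,z,roi,smax=75):
    hsv=cv2.cvtColor(im['pixels'],cv2.COLOR_BGR2HSV);x0,x1,y0,y1=roi
    k=np.zeros(hsv.shape[:2],np.uint8);k[y0:y1,x0:x1]=((hsv[...,1]<smax)&(hsv[...,2]>90))[y0:y1,x0:x1]
    k=cv2.morphologyEx(k,cv2.MORPH_CLOSE,np.ones((9,9)));k=cv2.morphologyEx(k,cv2.MORPH_OPEN,np.ones((5,5)))
    return [cv2.minAreaRect((onz(im,c[:,0],z)*1000).astype(np.float32)) for c in blobs(k,1500)]
E
python3 - <<'E'
from h import *
im=get_image('wrist');print(sense()['qpos'].round(2))
a=proj(im,[[.4327+i,.0339+j,.085] for i in(-.03,.03) for j in(-.18,.18)]);print(a.round())
roi=[int(v) for v in(max(0,a[:,0].min()),min(640,a[:,0].max()),max(0,a[:,1].min()),min(480,a[:,1].max()))]
print(roi,strap(im,.085,roi));print(delta([.4327,.0339,.076],.0247))
cv2.imwrite('pics/w8.png',im['pixels'])
E
```

```text
[ 0.22 -0.07 -0.37  1.8  -0.02  1.4  -0.12]
[[291. 332.]
 [292.  14.]
 [338. 333.]
 [352.  16.]]
[291, 351, 14, 332] [((431.7832336425781, 33.90404510498047), (29.042484283447266, 318.79901123046875), 1.401167631149292)]
[array([-2.000e-04, -3.000e-04,  2.843e-01]), array([ 0.0003, -0.0003, -0.002 ])]
```

Request:
servo_tool(series=[[[0,-0.001,0.04],[0,0,0]],[[0,-0.001,0.085],[0,0,0]],[[0,-0.001,0.13],[0,0,0]],[[0,-0.001,0.175],[0,0,0]],[[0,-0.001,0.215],[0,0,0]],[[0,-0.001,0.245],[0,0,0]],[[0,-0.001,0.265],[0,0,0]],[[0,-0.001,0.277],[0,0,0]],[[0,-0.001,0.284],[0,0,0]],[[0,-0.001,0.284],[0,0,0]]])

```text
t: 31.55
tcp_pos: [0.432, 0.0341, 0.0761]
tcp_rot: [-0.0, 0.699, 0.716, 0.0]
ft_force: [-0.1, 0.2, 0.4]
width: 0.642
finger_force: 0.0
```

Request:
servo_tool(jaw=0.01, series=[[[0,0,0],[0,0,0]],[[0,0,0],[0,0,0]],[[0,0,0],[0,0,0]],[[0,0,0],[0,0,0]],[[0,0,0],[0,0,0]],[[0,0,0],[0,0,0]],[[0,0,0],[0,0,0]]])

```text
t: 32.25
tcp_pos: [0.4328, 0.0342, 0.0776]
tcp_rot: [0.001, 0.699, 0.715, 0.001]
ft_force: [-2.4, 0.2, 5.9]
width: 0.326
finger_force: 59.6
```

Request:
servo_tool(series=[[[0,0,-0.01],[0,0,0]],[[0,0,-0.03],[0,0,0]],[[0,0,-0.055],[0,0,0]],[[0,0,-0.055],[0,0,0]]])

```text
t: 32.65
tcp_pos: [0.4348, 0.0345, 0.1347]
tcp_rot: [0.003, 0.699, 0.715, 0.003]
ft_force: [0.8, -0.4, -2.9]
width: 0.329
finger_force: 59.8
```

```bash
python3 - <<'E'
from h import *
s=sense();print(s['width'],s['finger_force'],s['ft_force'],s['moment'])
p=rw(0,0);p[2]=.135
print(avg(5)[0],delta(p,RY))
E
```

```text
0.32907384018788527 59.832313656806946 [ 0.76084497 -0.43330378 -2.90938802] [-0.00590124 -0.05197184  0.02479938]
[0.43260186 0.03407118 0.13222815] [array([ 0.0213,  0.17  , -0.0047]), array([-0.0015, -0.0003,  0.0755])]
```

Request:
servo_tool(series=[[[0.003,0.02,-0.005],[0,0,0.01]],[[0.007,0.05,-0.005],[0,0,0.03]],[[0.011,0.08,-0.005],[0,0,0.05]],[[0.015,0.11,-0.005],[0,0,0.07]],[[0.018,0.14,-0.005],[0,0,0.0755]],[[0.021,0.16,-0.005],[0,0,0.0755]],[[0.0213,0.17,-0.005],[0,0,0.0755]],[[0.0213,0.17,-0.005],[0,0,0.0755]],[[0.0213,0.17,-0.005],[0,0,0.0755]]])

```text
t: 34.1
tcp_pos: [0.6001, 0.0592, 0.1358]
tcp_rot: [-0.001, 0.725, 0.689, -0.001]
ft_force: [-0.6, -0.8, -1.8]
width: 0.322
finger_force: 59.9
```

```bash
python3 - <<'E'
from h import *
im=get_image('wrist');s=sense();print(s['width'],s['finger_force'],s['ft_force'])
P,r=avg(6);print(P,delta(rw(0,0,59),RY))
v=im['pixels'].copy()
zt=(P[2]-.0015+.010-.075)*1e3
for a in[(x,y,zt) for x in(-15,15) for y in(-160,160,0)]+[(36,144,45),(36,-144,45)]:
    u=proj(im,rw(*a))[0];print(a,u.round(1));cv2.drawMarker(v,tuple(int(round(t)) for t in u),(0,255,0),0,7)
cv2.imwrite('pics/w9.png',v)
t=get_image('top')
a=proj(t,[rw(x,y,55) for x in(-30,30) for y in(-175,175)])
roi=[int(q) for q in(a[:,0].min(),a[:,0].max(),a[:,1].min(),a[:,1].max())]
cv2.imwrite('pics/t9.png',cv2.resize(t['pixels'][150:310,150:400],(750,480)))
E
```

```text
0.32590562714349564 59.86118674278259 [ 0.3703315   0.39498888 -2.38554351]
[0.60044408 0.05921484 0.13634208] [array([-0.    , -0.0006,  0.0025]), array([ 0.0003, -0.0003, -0.0002])]
(-15, -160, np.float64(69.84207834825142)) [290.9 583.5]
(-15, 160, np.float64(69.84207834825142)) [ 266.4 -187.8]
(-15, 0, np.float64(69.84207834825142)) [282.5 320.5]
(15, -160, np.float64(69.84207834825142)) [346.5 583.6]
(15, 160, np.float64(69.84207834825142)) [ 373.8 -187.7]
(15, 0, np.float64(69.84207834825142)) [355.8 320.6]
(36, 144, 45) [420.8 -73.5]
(36, -144, 45) [379.7 515.5]
```

View pics/w9.png

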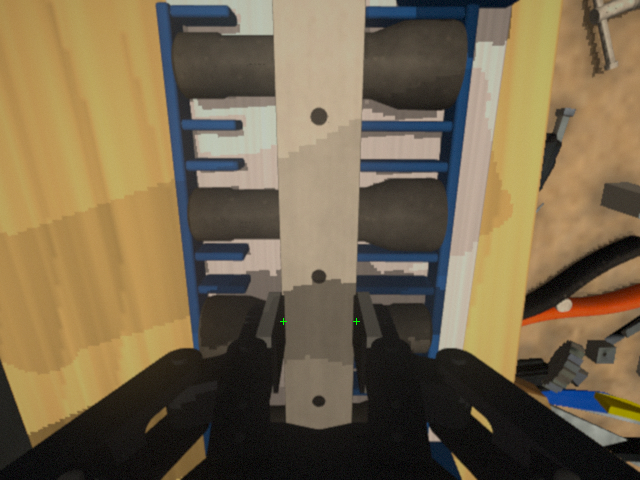

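Request:
servo_tool(series=[[[0,0,0.006],[0,0,0]],[[0,0,0.012],[0,0,0]],[[0,0,0.012],[0,0,0]],[[0,0.01,0.012],[0,0,0]],[[0,0.02,0.012],[0,0,0]],[[0,0.028,0.012],[0,0,0]],[[0,0.033,0.012],[0,0,0]],[[0,0.038,0.012],[0,0,0]],[[0,0.038,0.012],[0,0,0]]])

```text
t: 35.7
tcp_pos: [0.6401, 0.0574, 0.1243]
tcp_rot: [0.0, 0.725, 0.689, 0.0]
ft_force: [0.2, -0.8, -2.6]
width: 0.322
finger_force: 59.9
```

Request:
servo_tool(series=[[[0,0.005,0],[0,0,0]],[[0,0.01,0],[0,0,0]],[[0,0.014,0],[0,0,0]],[[0,0.017,0],[0,0,0]],[[0,0.019,0],[0,0,0]],[[0,0.02,0],[0,0,0]],[[0,0.02,0],[0,0,0]]])

```text
t: 36.4
tcp_pos: [0.6578, 0.0566, 0.124]
tcp_rot: [-0.001, 0.725, 0.689, -0.001]
ft_force: [-5.8, 1.6, 0.0]
width: 0.333
finger_force: 60.2
```

```bash
python3 - <<'E'
from h import *
s=sense();print(s['width'],s['finger_force'],s['ft_force'],s['moment'])
P,r=avg(8);d=P[:2]-RO;c,q=np.cos(RY),np.sin(RY);print(P,'rack',c*d[0]+q*d[1],-q*d[0]+c*d[1],delta(rw(58,0,46.5),RY))
E
```

```text
0.3326725474597604 60.162490010261536 [-5.83661261e+00  1.58016440e+00  5.48984233e-03] [ 0.00458337  1.05350496 -0.32607113]
[0.65776127 0.05659861 0.12403105] rack 0.05712985354803387 0.00012825460356662372 [array([-0.0001,  0.0009,  0.0025]), array([-0.0031, -0.    , -0.0005])]
```

Request:
servo_tool(series=[[[0,0,0.0015],[0,0,0]],[[0,0,0.003],[0,0,0]],[[0,0,0.004],[0,0,0]],[[0,0,0.004],[0,0,0]]])

```text
t: 37.5
tcp_pos: [0.6578, 0.0566, 0.1227]
tcp_rot: [-0.001, 0.725, 0.689, -0.001]
ft_force: [-10.0, 0.7, 11.2]
width: 0.324
finger_force: 61.4
```

Request:
servo_tool(jaw=0.055, series=[[[0,0,0],[0,0,0]],[[0,0,0],[0,0,0]],[[0,0,0],[0,0,0]],[[0,0,0],[0,0,0]],[[0,0,-0.02],[0,0,0]],[[0,0,-0.06],[0,0,0]],[[0,-0.02,-0.1],[0,0,0]],[[0,-0.05,-0.14],[0,0,0]],[[0,-0.09,-0.18],[0,0,0]],[[0,-0.13,-0.22],[0,0,0]],[[0,-0.13,-0.22],[0,0,0]],[[0,-0.13,-0.22],[0,0,0]]])

```text
t: 38.7
tcp_pos: [0.5298, 0.0635, 0.3426]
tcp_rot: [0.002, 0.725, 0.689, 0.002]
ft_force: [0.3, 0.1, -0.3]
width: 0.641
finger_force: 0.0
```

```bash
python3 - <<'E'
from h import *
im=get_image('wrist');print(sense()['tcp_pos'],sense()['qpos'].round(2))
v=im['pixels'].copy()
for a in[(x,y,55) for x in(43,73) for y in(-160,-100,0,100,160)]+[(58,144,149)]:
    u=proj(im,rw(*a))[0];cv2.drawMarker(v,tuple(int(round(t)) for t in u),(0,255,0),0,7)
cv2.imwrite('pics/w10.png',v)
hsv=cv2.cvtColor(im['pixels'],cv2.COLOR_BGR2HSV);h=hsv
m=((h[...,0]<8)|(h[...,0]>172))&(h[...,1]>150)&(h[...,2]>70)
for b in blobs(m,150):print(cv2.minAreaRect(b))
t=get_image('top');h=cv2.cvtColor(t['pixels'],cv2.COLOR_BGR2HSV)
m=((h[...,0]<8)|(h[...,0]>172))&(h[...,1]>150)&(h[...,2]>70);m[:170]=0;m[225:]=0;m[:,:200]=0;m[:,300:]=0
for b in blobs(m,20):
    r=cv2.minAreaRect(b);print('top',r,onz(t,r[0],.214),onz(t,cv2.boxPoints(r),.22));print(proj(t,rw(58,144,139)))
E
```

```text
[0.52997501 0.0629378  0.34054096] [ 0.15  0.14 -0.39  1.64  0.05  1.37 -0.3 ]
((519.9630737304688, 20.395389556884766), (50.422245025634766, 23.630226135253906), 70.55996704101562)
top ((225.00003051757812, 192.0), (4.472135543823242, 14.310833930969238), 63.43495178222656) [[0.66573302 0.20024581]] [[0.66173914 0.21810969]
 [0.67787158 0.18502543]
 [0.66725534 0.17981259]
 [0.65115119 0.21286866]]
[[225.0041009  191.89579184]]
```

View pics/w10.png

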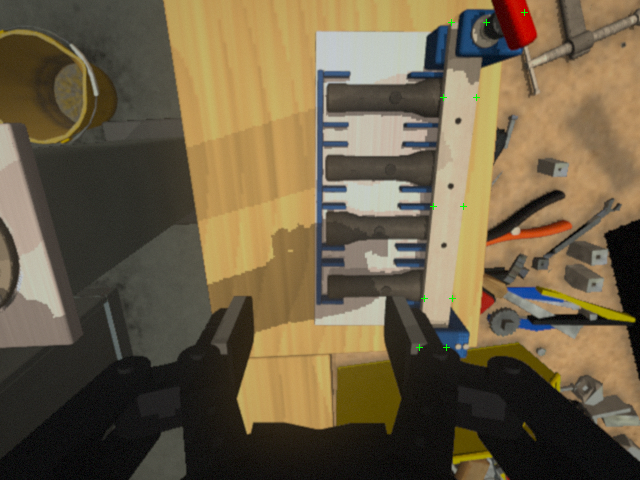

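```bash
python3 - <<'E'
from h import *
P,r=avg(6)
e=np.radians(15);x=np.array([np.sin(e),0,np.cos(e)]);z=np.array([np.cos(e),0,-np.sin(e)]);y=np.cross(z,x)
rv=(r.inv()*R.from_matrix(np.c_[x,y,z])).as_rotvec();print('rv',rv.round(4),np.linalg.norm(rv))
for T in([.52,.12,.34],[.565,.2,.169]):print(r.inv().apply(np.array(T)-P).round(4))
print(rw(58,144,65))
E
```

```text
rv [-0.9836  1.0356  1.2782] 1.9166923115365861
[ 0.0568 -0.0127 -0.0015]
[0.139  0.0285 0.1694]
[0.66600766 0.20023646 0.14      ]
```

Request:
servo_tool(series=[[[0.005,-0.001,0],[-0.0738,0.0777,0.0959]],[[0.01,-0.002,0],[-0.1475,0.1553,0.1917]],[[0.015,-0.003,0],[-0.2213,0.233,0.2876]],[[0.02,-0.004,0],[-0.295,0.3107,0.3835]],[[0.025,-0.005,0],[-0.3688,0.3884,0.4793]],[[0.03,-0.007,0],[-0.4426,0.466,0.5752]],[[0.035,-0.008,0],[-0.5163,0.5437,0.6711]],[[0.04,-0.009,0],[-0.5902,0.6214,0.7669]],[[0.045,-0.01,0],[-0.6639,0.699,0.8628]],[[0.05,-0.011,0],[-0.7377,0.7767,0.9587]],[[0.055,-0.012,0],[-0.8115,0.8544,1.0545]],[[0.0568,-0.0127,0],[-0.8852,0.932,1.1504]]])

```text
t: 40.3
tcp_pos: [0.4872, 0.0977, 0.3553]
tcp_rot: [-0.012, 0.852, 0.154, 0.5]
ft_force: [0.5, 0.4, 1.5]
width: 0.644
finger_force: 0.0
```

```bash
python3 - <<'E'
from h import *
P,r=avg(4);print(P,sense()['qpos'].round(2))
e=np.radians(15);x=np.array([np.sin(e),0,np.cos(e)]);z=np.array([np.cos(e),0,-np.sin(e)]);y=np.cross(z,x)
rv=(r.inv()*R.from_matrix(np.c_[x,y,z])).as_rotvec();print('rv',rv.round(4))
for T in([.52,.2,.25],[.565,.2,.169]):print(r.inv().apply(np.array(T)-P).round(4))
E
```

```text
[0.48652023 0.09325573 0.35447271] [ 0.37 -0.49 -0.5   2.46 -1.36  0.23 -0.21]
rv [-0.204   0.2474  0.2219]
[-0.0485 -0.1062  0.099 ]
[-0.0973 -0.1044  0.1777]
```

```bash
python3 - <<'E'
from h import *
im=get_image('wrist');p=rw(58,144,65);c=im['pose'][:3,3];d=p-c
print(c,'elev',np.degrees(np.arctan2(-d[2],np.hypot(*d[:2]))),np.linalg.norm(d),proj(im,[p,rw(58,144,149),rw(58,144,55)]))
print('axis',-im['pose'][:3,2])
sc=get_image('scene');print(proj(sc,[p,rw(58,144,149),rw(58,144,55)]))
E
```

```text
[0.40046718 0.08676381 0.49313755] elev 50.72627173221356 0.4561731260339286 [[252.56839365 256.79537629]
 [251.73922396 205.87715659]
 [252.65216404 261.93960525]]
axis [ 0.67219153  0.09572562 -0.73416289]
[[317.38513119 197.35302632]
 [317.91870526 177.16521944]
 [317.32371763 199.6766119 ]]
```

```bash
python3 - <<'E'
from h import *
P,r=avg(4)
D=np.array([.05,.083,-.223]);print(P+D,r.inv().apply(D).round(4),r.apply([0,0,1]),r.apply([1,0,0]))
E
```

```text
[0.53608634 0.17669731 0.13191508] [-0.1489 -0.0929  0.1683] [ 0.84860239  0.17517657 -0.49918649] [0.45584802 0.23672366 0.85800029]
```

Request:
servo_tool(series=[[[-0.025,-0.015,0.028],[0,0,0]],[[-0.05,-0.03,0.056],[0,0,0]],[[-0.075,-0.046,0.084],[0,0,0]],[[-0.075,-0.046,0.084],[0,0,0]]])

```text
t: 41.2
tcp_pos: [0.4819, 0.1282, 0.319]
tcp_rot: [-0.013, 0.869, 0.151, 0.471]
ft_force: [-0.4, -0.1, -1.3]
width: 0.642
finger_force: 0.0
```

```bash
python3 - <<'E'
from h import *
P,r=avg(4);im=get_image('wrist');p=rw(58,144,65);c=im['pose'][:3,3];d=p-c
print(P,sense()['qpos'].round(2),c,'elev',np.degrees(np.arctan2(-d[2],np.hypot(*d[:2]))),np.linalg.norm(d),proj(im,[p]),r.apply([0,0,1]))
T=c+np.array([0,0,0])
print(r.inv().apply(np.array([.45,.17,.27])-c).round(4))
E
```

```text
[0.48204209 0.12772872 0.3191995 ] [ 0.53 -0.49 -0.73  2.46 -1.36  0.23 -0.31] [0.40547035 0.12317143 0.46325524] elev 49.9529532976196 0.4222708368340395 [[282.75454652 227.79100882]] [ 0.81459556  0.16454858 -0.55619946]
[-0.1245 -0.0555  0.1515]
```

```bash
cat >> h.py <<'E'
def to(T,psi,t=0,n=5):
    "tool down, tool x heading psi, then tool z tilted by t toward -x_tool heading"
    P,r=avg(n);h=np.array([np.cos(psi),np.sin(psi),0]);k=np.array([0,0,1.])
    x=h*np.cos(t)-k*np.sin(t);z=-h*np.sin(t)-k*np.cos(t);y=np.cross(z,x)
    rv=(r.inv()*R.from_matrix(np.c_[x,y,z])).as_rotvec()
    print('shift',r.inv().apply(np.asarray(T)-P).round(4),'rv',rv.round(4),'ang',round(np.linalg.norm(rv),3),'q',sense()['qpos'].round(2))
E
python3 -c "
from h import *
to([.50,.1,.34],np.pi/2)
to([.50,.1,.34],np.pi/4)"
```

```text
shift [ 0.0192  0.0329 -0.0013] rv [ 0.7159 -0.7567 -1.124 ] ang 1.533 q [ 0.53 -0.49 -0.73  2.46 -1.36  0.23 -0.31]Traceback (most recent call last):
  File "<string>", line 4, in <module>
    to([.50,.1,.34],np.pi/4)
    ~~^^^^^^^^^^^^^^^^^^^^^^
  File "h.py", line 94, in to
    P,r=avg(n);h=np.array([np.cos(psi),np.sin(psi),0]);k=np.array([0,0,1.])
        ~~~^^^
  File "h.py", line 25, in avg
    for _ in range(n): L.append(sense());get_image("wrist")
                                         ~~~~~~~~~^^^^^^^^^
ValueError: 200 camera calls are used up
```

```bash
cat > k.py <<'E'
from h import *
Pc=np.array([.07741,-.00053,-.14339]);Rc=np.array([[.001,.954,.301],[1,-.001,0],[0,.301,-.954]])
U,_,V=np.linalg.svd(Rc);Rc=U@V
def cam(P,psi=None,q=None):
    if q is None:
        h=np.array([np.cos(psi),np.sin(psi),0]);z=np.array([0,0,-1.]);Rt=np.c_[h,np.cross(z,h),z]
    else: Rt=R.from_quat(np.roll(q,-1)).as_matrix()
    M=np.eye(4);M[:3,:3]=Rt@Rc;M[:3,3]=np.asarray(P)+Rt@Pc
    return dict(pose=M,fx=370.228,fy=370.228,cx=CX,cy=CY)
CX,CY=320,240
# centre from known w2 pose? use projections recorded: (.4625,-.2,.0935)->(320.08,203.25) at P=(.4496,-.2001,.2508), rot (-.001,.998,.056,0)
c=cam([.44961,-.20007,.25081],q=[-.001,.998,.058,0]);u=proj(c,[.4625,-.2,.0935])[0];print('chk',u)
c2=cam([0,0,0],0);M=np.load('w2pose.npy');print('w2 cam',M[:3,3]);
sh=np.array([-.1834,.1361,-.1271]);h=np.array([np.cos(RY),np.sin(RY),0]);z=np.array([0,0,-1.]);Rt=np.c_[h,np.cross(z,h),z]
P7=np.array([.40,.034,.38])-Rt@sh;print('P7',P7)
T=dict(fx=466.415,fy=466.415,cx=317.484,cy=233.554,pose=np.array([[-.01729219,.99376999,-.11010085,.42117025],[-.99973245,-.01887696,-.01336761,-.05381885],[-.0153627,.10984023,.99383052,1.40130182],[0,0,0,1]]))
S=dict(fx=593.41,fy=593.41,cx=316.473,cy=245.371,pose=np.array([[.88539723,.31149825,-.34502258,-.06523033],[-.46443154,.62373797,-.62869252,-1.13486406],[.01936706,.71688199,.69692548,1.39724255],[0,0,0,1]]))
W2=dict(fx=370.228,fy=370.228,cx=CX,cy=CY,pose=M)
V={'w2':(W2,(110,185,0,40)),'w7':(cam(P7,RY),(150,320,40,260)),'top0':(T,(205,250,180,205)),'scene0':(S,(300,340,165,195)),'w10':(cam([.52997,.0632,.3405],q=[0,.725,.689,0]),(485,545,0,60))}
if __name__=='__main__':
  for n,(im,(x0,x1,y0,y1)) in V.items():
    p=cv2.imread(f'pics/{n}.png');h=cv2.cvtColor(p,cv2.COLOR_BGR2HSV)
    m=((h[...,0]<9)|(h[...,0]>170))&(h[...,1]>140)&(h[...,2]>60);k=np.zeros_like(m);k[y0:y1,x0:x1]=m[y0:y1,x0:x1]
    b=max(blobs(k,10),key=cv2.contourArea);r=cv2.minAreaRect(b);mo=cv2.moments(b);cc=(mo['m10']/mo['m00'],mo['m01']/mo['m00'])
    print(n,'centroid',np.round(cc,1),'rect',np.round(r[1],1),round(r[2],1),{z:proj(im,rw(58,144,z))[0].round(1).tolist() for z in(125,139,149)})
E
python3 k.py
```

```text
chk [322.72039682 205.11433798]
w2 cam [0.57748504 0.05819222 0.56318244]
P7 [0.59013759 0.16051666 0.2529    ]
w2 centroid [145.1  13.1] rect [24.4 48.7] 59.0 {125: [154.3, 16.1], 139: [147.1, 11.5], 149: [141.6, 7.9]}
w7 centroid [234.8 138.2] rect [29.2 82.3] 58.4 {125: [235.4, 130.7], 139: [229.0, 131.3], 149: [223.7, 131.7]}
top0 centroid [225.5 192.2] rect [ 5.4 15.2] 63.4 {125: [226.1, 193.0], 139: [225.0, 191.9], 149: [224.2, 191.1]}
scene0 centroid [318.1 180.1] rect [11.6  5.8] 26.6 {125: [317.8, 183.1], 139: [317.9, 179.6], 149: [317.9, 177.2]}
w10 centroid [515.8  22.3] rect [53.8 32.1] 70.6 {125: [511.2, 20.6], 139: [522.0, 14.9], 149: [530.4, 10.3]}
```

```bash
sed -i 's/L.append(sense());get_image("wrist")/L.append(sense())/' h.py; python3 - <<'E'
from h import *
k=rw(58,144);print(k)
to([.52,.12,.36],2.077,n=1)
E
```

```text
[0.66600766 0.20023646 0.075     ]
shift [0.051 0.022 0.007] rv [ 0.9369 -0.5872 -1.5787] ang 1.927 q [ 0.53 -0.49 -0.73  2.46 -1.36  0.23 -0.31]
```

Request:
servo_tool(jaw=0.0, series=[[[0.004,0.002,0],[0.0721,-0.0452,-0.1214]],[[0.008,0.004,0],[0.1441,-0.0903,-0.2429]],[[0.012,0.006,0.001],[0.2162,-0.1355,-0.3643]],[[0.016,0.008,0.002],[0.2883,-0.1807,-0.4858]],[[0.02,0.01,0.003],[0.3603,-0.2258,-0.6072]],[[0.024,0.012,0.003],[0.4324,-0.271,-0.7286]],[[0.03,0.014,0.004],[0.5045,-0.3162,-0.8501]],[[0.036,0.016,0.005],[0.5766,-0.3614,-0.9715]],[[0.042,0.018,0.006],[0.6486,-0.4065,-1.0929]],[[0.046,0.02,0.007],[0.7207,-0.4517,-1.2144]],[[0.051,0.022,0.007],[0.7928,-0.4969,-1.3358]],[[0.051,0.022,0.007],[0.8648,-0.542,-1.4573]]])

```text
t: 43.1
tcp_pos: [0.5214, 0.1189, 0.3606]
tcp_rot: [-0.001, 0.557, 0.829, 0.042]
ft_force: [0.1, 0.6, 0.4]
width: 0.001
finger_force: 0.0
```

```bash
python3 - <<'E'
from h import *
k=rw(58,144);to([*k[:2],.30],2.077,n=1);print(sense()['tcp_pos'])
E
```

```text
shift [0.0175 0.1601 0.0725] rv [ 0.0709 -0.0435 -0.1191] ang 0.145 q [ 0.54  0.14 -0.91  1.64  0.06  1.35  0.02]
[0.52136626 0.11893852 0.36056833]
```

Request:
servo_tool(series=[[[0,0.02,0.01],[0.0709,-0.0435,-0.1191]],[[0.005,0.06,0.03],[0.0709,-0.0435,-0.1191]],[[0.01,0.1,0.05],[0.0709,-0.0435,-0.1191]],[[0.0175,0.14,0.0725],[0.0709,-0.0435,-0.1191]],[[0.0175,0.16,0.0725],[0.0709,-0.0435,-0.1191]],[[0.0175,0.16,0.0725],[0.0709,-0.0435,-0.1191]]])

```text
t: 43.7
tcp_pos: [0.6661, 0.2022, 0.2969]
tcp_rot: [-0.002, 0.508, 0.861, 0.001]
ft_force: [-0.6, 0.7, 0.6]
width: 0.002
finger_force: 0.0
```

Request:
servo_tool(series=[[[0,0,0],[0,0,0]]])

```text
t: 43.8
tcp_pos: [0.6645, 0.2011, 0.2991]
tcp_rot: [-0.001, 0.509, 0.861, 0.001]
ft_force: [0.2, -0.4, -0.1]
width: -0.003
finger_force: 0.0
```

Request:
servo_tool(series=[[[0,0,0],[0,0,0]]])

```text
t: 43.9
tcp_pos: [0.6642, 0.2005, 0.3003]
tcp_rot: [-0.0, 0.509, 0.861, 0.001]
ft_force: [-0.3, -0.5, -0.0]
width: 0.0
finger_force: 0.0
```

Request:
servo_tool(series=[[[0,0,0],[0,0,0]]])

```text
t: 44.0
tcp_pos: [0.6643, 0.2003, 0.3007]
tcp_rot: [0.0, 0.509, 0.861, 0.001]
ft_force: [-0.5, 0.2, 1.0]
width: 0.0
finger_force: 0.0
```

Request:
servo_tool(series=[[[0,0,0],[0,0,0]]])

```text
t: 44.1
tcp_pos: [0.6644, 0.2003, 0.3006]
tcp_rot: [0.0, 0.509, 0.861, 0.001]
ft_force: [0.2, 0.5, 0.3]
width: 0.002
finger_force: 0.0
```

```bash
python3 - <<'E'
from h import *
k=rw(58,144);to([*k[:2],.30],2.077,n=1);s=sense();print(s['tcp_pos'],s['moment'])
E
```

```text
shift [-0.0009  0.0013  0.0006] rv [ 0.002  -0.0005 -0.003 ] ang 0.004 q [ 0.19  0.56 -0.87  1.3   0.42  1.46 -0.14]
[0.66440924 0.20033851 0.30055396] [-0.01985586  0.00408673  0.01402951]
```

Request:
servo_tool(series=[[[0,0,0.03],[0,0,0]],[[0,0,0.055],[0,0,0]],[[0,0,0.07],[0,0,0]],[[0,0,0.074],[0,0,0]],[[0,0,0.074],[0,0,0]],[[0,0,0.074],[0,0,0]]])

```text
t: 44.7
tcp_pos: [0.6654, 0.2017, 0.2272]
tcp_rot: [0.0, 0.509, 0.861, 0.002]
ft_force: [0.2, -0.2, -0.2]
width: 0.001
finger_force: 0.0
```

Request:
servo_tool(series=[[[0,0,0.001],[0,0,0]],[[0,0,0.002],[0,0,0]],[[0,0,0.002],[0,0,0]],[[0,0,0.002],[0,0,0]]])

```text
t: 45.1
tcp_pos: [0.6648, 0.2013, 0.2238]
tcp_rot: [-0.0, 0.508, 0.861, 0.001]
ft_force: [0.3, -0.5, -0.6]
width: -0.002
finger_force: 0.0
```

Request:
servo_tool(series=[[[0,0,0.001],[0,0,0]],[[0,0,0.002],[0,0,0]],[[0,0,0.002],[0,0,0]],[[0,0,0.002],[0,0,0]]])

```text
t: 45.5
tcp_pos: [0.6647, 0.2012, 0.2216]
tcp_rot: [-0.0, 0.508, 0.861, 0.001]
ft_force: [-0.9, 0.1, -1.3]
width: 0.002
finger_force: 0.0
```

Request:
servo_tool(series=[[[0,0,0.001],[0,0,0]],[[0,0,0.001],[0,0,0]],[[0,0,0.001],[0,0,0]]])

```text
t: 45.8
tcp_pos: [0.6648, 0.2012, 0.2214]
tcp_rot: [-0.0, 0.509, 0.861, 0.001]
ft_force: [-2.2, -1.2, 4.7]
width: 0.003
finger_force: 2.6
```

Request:
servo_tool(series=[[[0,0,0.001],[0,0,0]],[[0,0,0.001],[0,0,0]],[[0,0,0.001],[0,0,0]]])

```text
t: 46.1
tcp_pos: [0.6649, 0.2013, 0.2214]
tcp_rot: [0.0, 0.509, 0.861, 0.001]
ft_force: [-2.3, -1.7, 8.5]
width: 0.002
finger_force: 4.3
```

Request:
servo_tool(series=[[[0,0,0.001],[0,0,0]],[[0,0,0.001],[0,0,0]],[[0,0,0.001],[0,0,0]]])

```text
t: 46.4
tcp_pos: [0.665, 0.2014, 0.2213]
tcp_rot: [0.0, 0.509, 0.861, 0.001]
ft_force: [-3.0, -1.4, 11.6]
width: -0.003
finger_force: 5.9
```

Request:
servo_tool(series=[[[0,0,0.001],[0,0,0]],[[0,0,0.001],[0,0,0]],[[0,0,0.001],[0,0,0]]])

```text
t: 46.7
tcp_pos: [0.665, 0.2014, 0.2212]
tcp_rot: [0.001, 0.509, 0.861, 0.001]
ft_force: [-4.0, -3.7, 15.1]
width: 0.0
finger_force: 7.6
```

Request:
servo_tool(jaw=0.045, series=[[[0,0,-0.015],[0,0,0]],[[0,0,-0.02],[0,0,0]],[[0,0,-0.02],[0,0,0]],[[0,0,-0.02],[0,0,0]],[[0,0,-0.01],[0,0,0]],[[0,0,0],[0,0,0]],[[0,0,0.01],[0,0,0]],[[0,0,0.012],[0,0,0]],[[0,0,0.012],[0,0,0]]])

```text
t: 47.6
tcp_pos: [0.6643, 0.201, 0.2045]
tcp_rot: [-0.001, 0.508, 0.861, 0.0]
ft_force: [0.5, -0.2, -0.0]
width: 0.526
finger_force: 0.0
```

Request:
servo_tool(jaw=0.0, series=[[[0,0,0],[0,0,0]],[[0,0,0],[0,0,0]],[[0,0,0],[0,0,0]],[[0,0,0],[0,0,0]],[[0,0,0],[0,0,0]],[[0,0,0],[0,0,0]]])

```text
t: 48.2
tcp_pos: [0.6645, 0.2012, 0.2065]
tcp_rot: [-0.0, 0.509, 0.861, 0.001]
ft_force: [-3.3, -1.1, 4.5]
width: 0.136
finger_force: 60.6
```

```bash
python3 - <<'E'
from h import *
s=sense();print(s['moment'],s['qpos'].round(2));r=rot();x=r.apply([1,0,0]);print(np.degrees(np.arctan2(x[1],x[0])))
E
```

```text
[-0.34555846  0.70309969 -0.1059437 ] [ 0.19  0.62 -0.84  1.43  0.46  1.3  -0.18]
118.86125590887372
```

Request:
servo_tool(series=[[[0,0,0.0003],[0,0,0.12]],[[0,0,0.00065],[0,0,0.26]],[[0,0,0.001],[0,0,0.4]],[[0,0,0.0014],[0,0,0.54]],[[0,0,0.0017],[0,0,0.68]],[[0,0,0.0021],[0,0,0.82]],[[0,0,0.00245],[0,0,0.96]],[[0,0,0.0028],[0,0,1.1]],[[0,0,0.0032],[0,0,1.24]],[[0,0,0.0035],[0,0,1.38]],[[0,0,0.0039],[0,0,1.52]],[[0,0,0.0041],[0,0,1.6]]])

```text
t: 49.4
tcp_pos: [0.6662, 0.2005, 0.2025]
tcp_rot: [-0.0, 0.972, 0.233, 0.002]
ft_force: [0.6, -2.5, 4.1]
width: 0.132
finger_force: 60.1
```

```bash
python3 - <<'E'
from h import *
s=sense();print(s['tcp_pos'],s['moment'],s['qpos'].round(2));r=rot();x=r.apply([1,0,0]);print(np.degrees(np.arctan2(x[1],x[0])))
E
```

```text
[0.66616462 0.20049821 0.20245857] [-0.44610634 -0.08329902  0.05329896] [-0.01  0.54 -0.51  1.44  0.27  1.23 -1.65]
26.952660185746357
```

Request:
servo_tool(series=[[[0,0,0.0003],[0,0,0.12]],[[0,0,0.00065],[0,0,0.26]],[[0,0,0.001],[0,0,0.4]],[[0,0,0.0014],[0,0,0.54]],[[0,0,0.0017],[0,0,0.68]],[[0,0,0.002],[0,0,0.8]],[[0,0,0.002],[0,0,0.8]],[[0,0,0.002],[0,0,0.8]]])

```text
t: 50.2
tcp_pos: [0.6661, 0.1996, 0.2004]
tcp_rot: [-0.0, 0.987, -0.161, 0.002]
ft_force: [0.6, -4.7, 5.4]
width: 0.135
finger_force: 60.5
```

```bash
python3 - <<'E'
from h import *
s=sense();print(s['tcp_pos'],s['moment'],s['qpos'].round(2));r=rot();x=r.apply([1,0,0]);print(np.degrees(np.arctan2(x[1],x[0])))
E
```

```text
[0.66613358 0.19958524 0.20035302] [-1.02048731 -0.18038976 -0.10172641] [-0.12  0.52 -0.34  1.45  0.18  1.21 -2.38]
-18.57435998313506
```

Request:
servo_tool(jaw=0.045, series=[[[0,0,0],[0,0,0]],[[0,0,0],[0,0,0]],[[0,0,0],[0,0,0]],[[0,0,-0.012],[0,0,0]],[[0,0,-0.026],[0,0,0]],[[0,0,-0.026],[0,0,-0.14]],[[0,0,-0.026],[0,0,-0.28]],[[0,0,-0.026],[0,0,-0.42]],[[0,0,-0.026],[0,0,-0.56]],[[0,0,-0.026],[0,0,-0.7]],[[0,0,-0.026],[0,0,-0.84]],[[0,0,-0.026],[0,0,-0.98]]])

```text
t: 51.4
tcp_pos: [0.6653, 0.2016, 0.2274]
tcp_rot: [-0.001, 0.946, 0.324, 0.002]
ft_force: [-0.7, -0.5, -0.1]
width: 0.528
finger_force: 0.0
```

Request:
servo_tool(series=[[[0,0,0],[0,0,-0.14]],[[0,0,0],[0,0,-0.28]],[[0,0,0],[0,0,-0.42]],[[0,0,0],[0,0,-0.56]],[[0,0,0],[0,0,-0.7]],[[0,0,0],[0,0,-0.84]],[[0,0,0],[0,0,-0.98]],[[0,0,0],[0,0,-1.12]],[[0,0,0],[0,0,-1.26]],[[0,0,0],[0,0,-1.4]],[[0,0,0],[0,0,-1.54]],[[0,0,0],[0,0,-1.68]]])

```text
t: 52.6
tcp_pos: [0.6654, 0.2012, 0.2272]
tcp_rot: [0.001, 0.39, 0.921, 0.002]
ft_force: [-0.5, 0.6, -0.2]
width: 0.523
finger_force: 0.0
```

Request:
servo_tool(series=[[[0,0,0],[0,0,-0.14]],[[0,0,0],[0,0,-0.28]],[[0,0,0],[0,0,-0.42]],[[0,0,0],[0,0,-0.4816]],[[0,0,0],[0,0,-0.4816]],[[0,0,0],[0,0,-0.4816]],[[0,0,0],[0,0,-0.4816]]])

```text
t: 53.3
tcp_pos: [0.665, 0.2012, 0.2262]
tcp_rot: [0.0, 0.163, 0.987, 0.001]
ft_force: [-0.6, -0.8, -0.0]
width: 0.526
finger_force: 0.0
```

```bash
python3 - <<'E'
from h import *
s=sense();print(s['tcp_pos'],s['moment'],s['qpos'].round(2));r=rot();x=r.apply([1,0,0]);print(np.degrees(np.arctan2(x[1],x[0])))
to([.6655,.2005,.1995],np.radians(180-18.57),n=1)
E
```

```text
[0.66495775 0.20118302 0.22615866] [0.03707494 0.00186916 0.0040688 ] [ 0.26  0.65 -0.99  1.4   0.54  1.37  0.51]
161.29358524108477
shift [-0.0007 -0.0005  0.0267] rv [ 0.0022  0.0004 -0.0024] ang 0.003 q [ 0.26  0.65 -0.99  1.4   0.54  1.37  0.51]
```

Regrasp.

Request:
servo_tool(series=[[[0,0,0.01],[0,0,0]],[[0,0,0.02],[0,0,0]],[[0,0,0.0265],[0,0,0]],[[0,0,0.0265],[0,0,0]],[[0,0,0.0265],[0,0,0]]])

```text
t: 53.8
tcp_pos: [0.6646, 0.2012, 0.1986]
tcp_rot: [-0.0, 0.162, 0.987, 0.001]
ft_force: [-0.2, 0.2, 0.8]
width: 0.526
finger_force: 0.0
```

Request:
servo_tool(jaw=0.0, series=[[[0,0,0],[0,0,0]],[[0,0,0],[0,0,0]],[[0,0,0],[0,0,0]],[[0,0,0],[0,0,0]],[[0,0,0],[0,0,0]],[[0,0,0],[0,0,0]]])

```text
t: 54.4
tcp_pos: [0.6646, 0.2004, 0.1998]
tcp_rot: [-0.0, 0.162, 0.987, 0.0]
ft_force: [-2.7, -3.5, 6.2]
width: 0.134
finger_force: 61.0
```

Request:
servo_tool(series=[[[0,0,0.0003],[0,0,0.12]],[[0,0,0.00065],[0,0,0.26]],[[0,0,0.001],[0,0,0.4]],[[0,0,0.0014],[0,0,0.54]],[[0,0,0.0017],[0,0,0.68]],[[0,0,0.0021],[0,0,0.82]],[[0,0,0.00245],[0,0,0.96]],[[0,0,0.0028],[0,0,1.1]],[[0,0,0.0032],[0,0,1.24]],[[0,0,0.0035],[0,0,1.38]],[[0,0,0.0039],[0,0,1.52]],[[0,0,0.0041],[0,0,1.6]]])

```text
t: 55.6
tcp_pos: [0.6653, 0.2005, 0.1957]
tcp_rot: [0.0, 0.822, 0.57, 0.001]
ft_force: [-1.9, -3.3, 4.4]
width: 0.135
finger_force: 60.8
```

```bash
python3 - <<'E'
from h import *
s=sense();print(s['tcp_pos'],s['moment'],s['qpos'].round(2));r=rot();x=r.apply([1,0,0]);print(np.degrees(np.arctan2(x[1],x[0])))
E
```

```text
[0.66530155 0.20046099 0.19571721] [-0.73394984  0.30861509  0.05640442] [ 0.07  0.57 -0.64  1.44  0.35  1.24 -0.97]
69.44851685950518
```

Request:
servo_tool(series=[[[0,0,0.0003],[0,0,0.12]],[[0,0,0.00065],[0,0,0.26]],[[0,0,0.001],[0,0,0.4]],[[0,0,0.0014],[0,0,0.54]],[[0,0,0.0017],[0,0,0.68]],[[0,0,0.0021],[0,0,0.82]],[[0,0,0.00245],[0,0,0.96]],[[0,0,0.0028],[0,0,1.1]],[[0,0,0.0032],[0,0,1.24]],[[0,0,0.0035],[0,0,1.38]],[[0,0,0.0039],[0,0,1.52]],[[0,0,0.0042],[0,0,1.65]]])

```text
t: 56.8
tcp_pos: [0.6654, 0.1998, 0.1916]
tcp_rot: [-0.0, 0.976, -0.218, 0.001]
ft_force: [-0.8, -3.6, 5.6]
width: 0.135
finger_force: 60.9
```

Request:
servo_tool(series=[[[0,0,0.0001],[0,0,0.05]],[[0,0,0.0001],[0,0,0.05]],[[0,0,0.0001],[0,0,0.05]]])

```text
t: 57.1
tcp_pos: [0.6654, 0.1997, 0.1914]
tcp_rot: [-0.0, 0.971, -0.239, 0.001]
ft_force: [-1.0, -4.8, 6.1]
width: 0.133
finger_force: 61.0
```

```bash
python3 - <<'E'
from h import *
s=sense();print(s['tcp_pos'],s['moment'],s['qpos'].round(2));r=rot();x=r.apply([1,0,0]);print(np.degrees(np.arctan2(x[1],x[0])))
E
```

```text
[0.66540659 0.19968583 0.19142709] [-1.00603764  0.38892455 -0.02470677] [-0.16  0.52 -0.29  1.46  0.15  1.19 -2.52]
-27.705050346839062
```

Request:
servo_tool(series=[[[0,0,0.0002],[0,0,0.08]],[[0,0,0.0004],[0,0,0.15]],[[0,0,0.0004],[0,0,0.15]],[[0,0,0.0004],[0,0,0.15]]])

```text
t: 57.5
tcp_pos: [0.6653, 0.1996, 0.191]
tcp_rot: [-0.0, 0.95, -0.312, 0.001]
ft_force: [-0.9, -3.9, 5.8]
width: 0.134
finger_force: 61.0
```

Request:
servo_tool(jaw=0.05, series=[[[0,0,0],[0,0,0]],[[0,0,0],[0,0,0]],[[0,0,0],[0,0,0]],[[0,0,-0.02],[0,0,0]],[[0,0,-0.05],[0,0,0]],[[0,0,-0.08],[0,0,-0.14]],[[0,0,-0.08],[0,0,-0.28]],[[0,0,-0.08],[0,0,-0.42]],[[0,0,-0.08],[0,0,-0.56]],[[0,0,-0.08],[0,0,-0.7]],[[0,0,-0.08],[0,0,-0.84]],[[0,0,-0.08],[0,0,-0.98]]])

```text
t: 58.7
tcp_pos: [0.6646, 0.2019, 0.2699]
tcp_rot: [-0.001, 0.984, 0.176, 0.0]
ft_force: [0.7, 0.0, 0.1]
width: 0.587
finger_force: 0.0
```

```bash
python3 - <<'E'
from h import *
to([*rw(57,66)[:2],.25],np.pi/2+RY,n=1);print(sense()['tcp_pos'],rw(57,66))
E
```

```text
shift [-0.0309  0.0734  0.0196] rv [-0.0017 -0.0025 -1.1663] ang 1.166 q [-0.06  0.49 -0.45  1.35  0.21  1.35 -1.72]
[0.66460236 0.20185122 0.26987307] [0.66100933 0.12239036 0.075     ]
```

Request:
servo_tool(series=[[[-0.01,0.03,0],[0,0,-0.14]],[[-0.02,0.06,0],[0,0,-0.28]],[[-0.031,0.0734,0],[0,0,-0.42]],[[-0.031,0.0734,0.02],[0,0,-0.56]],[[-0.031,0.0734,0.02],[0,0,-0.7]],[[-0.031,0.0734,0.02],[0,0,-0.84]],[[-0.031,0.0734,0.02],[0,0,-0.98]],[[-0.031,0.0734,0.02],[0,0,-1.12]],[[-0.031,0.0734,0.02],[0,0,-1.1663]],[[-0.031,0.0734,0.02],[0,0,-1.1663]],[[-0.031,0.0734,0.02],[0,0,-1.1663]],[[-0.031,0.0734,0.02],[0,0,-1.1663]]])

```text
t: 59.9
tcp_pos: [0.6605, 0.1219, 0.25]
tcp_rot: [-0.001, 0.728, 0.686, 0.001]
ft_force: [-0.0, -0.6, -1.0]
width: 0.587
finger_force: 0.0
```

```bash
python3 - <<'E'
from h import *
to([*rw(57,66)[:2],.123],np.pi/2+RY,n=1)
E
```

```text
shift [0.0003 0.0005 0.127 ] rv [ 0.0001 -0.0022 -0.0073] ang 0.008 q [ 0.21  0.49 -0.66  1.44  0.3   1.31 -0.53]
```

Request:
servo_tool(series=[[[0,0.0003,0.035],[0,0,-0.007]],[[0,0.0003,0.075],[0,0,-0.007]],[[0,0.0003,0.105],[0,0,-0.007]],[[0,0.0003,0.12],[0,0,-0.007]],[[0,0.0003,0.127],[0,0,-0.007]],[[0,0.0003,0.127],[0,0,-0.007]],[[0,0.0003,0.127],[0,0,-0.007]],[[0,0.0003,0.127],[0,0,-0.007]]])

```text
t: 60.7
tcp_pos: [0.662, 0.1223, 0.125]
tcp_rot: [0.0, 0.725, 0.689, 0.002]
ft_force: [-0.8, -0.5, 0.1]
width: 0.583
finger_force: 0.0
```

Request:
servo_tool(jaw=0.01, series=[[[0,0,0],[0,0,0]],[[0,0,0],[0,0,0]],[[0,0,0],[0,0,0]],[[0,0,0],[0,0,0]],[[0,0,0],[0,0,0]],[[0,0,0],[0,0,0]],[[0,0,0],[0,0,0]],[[0,0,0],[0,0,0]]])

```text
t: 61.5
tcp_pos: [0.6615, 0.122, 0.1246]
tcp_rot: [-0.0, 0.725, 0.689, 0.002]
ft_force: [-2.1, -0.3, 5.7]
width: 0.325
finger_force: 59.3
```

Request:
servo_tool(series=[[[0,0,-0.001],[0,0,0]],[[0,0,-0.001],[0,0,0]],[[0,0,-0.001],[0,0,0]]])

```text
t: 61.8
tcp_pos: [0.6615, 0.122, 0.1246]
tcp_rot: [-0.0, 0.725, 0.689, 0.002]
ft_force: [0.4, -0.2, 2.8]
width: 0.324
finger_force: 59.7
```

Request:
servo_tool(series=[[[0,0,-0.001],[0,0,0]],[[0,0,-0.001],[0,0,0]],[[0,0,-0.001],[0,0,0]]])

```text
t: 62.1
tcp_pos: [0.6612, 0.122, 0.1246]
tcp_rot: [-0.001, 0.725, 0.689, 0.001]
ft_force: [4.1, 0.5, -3.0]
width: 0.322
finger_force: 59.5
```

Request:
servo_tool(series=[[[0,0,-0.001],[0,0,0]],[[0,0,-0.001],[0,0,0]],[[0,0,-0.001],[0,0,0]]])

```text
t: 62.4
tcp_pos: [0.6608, 0.1219, 0.1255]
tcp_rot: [-0.001, 0.725, 0.689, 0.001]
ft_force: [4.1, 2.0, -5.9]
width: 0.322
finger_force: 59.6
```

Request:
servo_tool(series=[[[0,0,-0.001],[0,0,0]],[[0,0,-0.001],[0,0,0]],[[0,0,-0.001],[0,0,0]],[[0,0,-0.001],[0,0,0]]])

```text
t: 62.8
tcp_pos: [0.6607, 0.1218, 0.1263]
tcp_rot: [-0.001, 0.725, 0.689, 0.001]
ft_force: [4.4, 2.8, -8.3]
width: 0.323
finger_force: 59.6
```

Request:
servo_tool(series=[[[0,0,-0.001],[0,0,0]],[[0,0,-0.001],[0,0,0]],[[0,0,-0.001],[0,0,0]],[[0,0,-0.001],[0,0,0]]])

```text
t: 63.2
tcp_pos: [0.6607, 0.1218, 0.1271]
tcp_rot: [-0.001, 0.725, 0.689, 0.001]
ft_force: [5.0, 1.9, -7.1]
width: 0.32
finger_force: 59.7
```

```bash
cat > m.py <<'E'
from h import *
s=sense();F=s['ft_force'];M=s['moment'];h=.217
m=M-np.cross([0,0,-h],F);ey=np.array([-np.sin(RY),np.cos(RY)]);ex=np.array([np.cos(RY),np.sin(RY)])
print('t',s['t'],'F',F.round(2),'M',M.round(3),'grip moment rack x,y',round(m[:2]@ex,3),round(m[:2]@ey,3),'z',s['tcp_pos'][2].round(4))
E
python3 m.py
```

```text
t 63.2 F [ 4.95  1.89 -7.06] M [ 0.328 -1.162 -0.338] grip moment rack x,y -0.077 -0.091 z 0.1271
```

Request:
servo_tool(series=[[[0,0,0],[0,0,0]],[[0,0,0],[0,0,0]]])

```text
t: 63.4
tcp_pos: [0.6606, 0.1218, 0.1271]
tcp_rot: [-0.001, 0.725, 0.689, 0.001]
ft_force: [5.6, 3.0, -7.4]
width: 0.326
finger_force: 59.7
```

```bash
python3 m.py
```

```text
t 63.4 F [ 5.59  2.98 -7.42] M [ 0.324 -1.139 -0.34 ] grip moment rack x,y -0.326 0.058 z 0.1271
```

Request:
servo_tool(series=[[[0,0,0],[0,0,0]],[[0,0,0],[0,0,0]]])

```text
t: 63.6
tcp_pos: [0.6606, 0.1218, 0.1271]
tcp_rot: [-0.001, 0.725, 0.689, 0.001]
ft_force: [5.3, 2.0, -8.0]
width: 0.324
finger_force: 59.7
```

```bash
python3 m.py
```

```text
t 63.6 F [ 5.3   1.98 -7.98] M [ 0.325 -1.182 -0.334] grip moment rack x,y -0.104 -0.037 z 0.1271
```

Request:
servo_tool(series=[[[0,0,-0.001],[0,0,0]],[[0,0,-0.002],[0,0,0]],[[0,0,-0.003],[0,0,0]],[[0,0,-0.003],[0,0,0]],[[0,0,-0.003],[0,0,0]]])

```text
t: 64.1
tcp_pos: [0.6592, 0.1212, 0.1294]
tcp_rot: [-0.002, 0.725, 0.689, -0.001]
ft_force: [1.5, 2.3, -15.9]
width: 0.32
finger_force: 60.2
```

```bash
python3 m.py
```

```text
t 64.1 F [  1.52   2.33 -15.86] M [ 0.196 -0.583 -0.142] grip moment rack x,y -0.296 -0.269 z 0.1294
```

Request:
servo_tool(series=[[[0,0,0],[0,0,0]],[[0,0,0],[0,0,0]]])

```text
t: 64.3
tcp_pos: [0.6593, 0.1213, 0.1298]
tcp_rot: [-0.002, 0.725, 0.689, -0.001]
ft_force: [0.2, 1.1, -18.0]
width: 0.32
finger_force: 60.2
```

```bash
python3 m.py
```

```text
t 64.3 F [  0.22   1.15 -18.05] M [ 0.047 -0.263 -0.123] grip moment rack x,y -0.19 -0.226 z 0.1298
```

Request:
servo_tool(series=[[[0,0,0.002],[0,0,0]],[[0,0,0.004],[0,0,0]],[[0,0,0.006],[0,0,0]],[[0,0,0.008],[0,0,0]],[[0,0,0.0085],[0,0,0]],[[0,0,0.0085],[0,0,0]],[[0,0,0.0085],[0,0,0]]])

```text
t: 65.0
tcp_pos: [0.6603, 0.1212, 0.1247]
tcp_rot: [-0.0, 0.725, 0.689, -0.0]
ft_force: [-5.9, -2.3, -3.1]
width: 0.318
finger_force: 62.0
```

```bash
python3 m.py; python3 -c "
from h import *
P=sense()['tcp_pos'];d=P[:2]-RO;c,q=np.cos(RY),np.sin(RY);print(P,c*d[0]+q*d[1],-q*d[0]+c*d[1])"
```

```text
t 65.0 F [-5.94 -2.3  -3.13] M [-0.563  1.343  0.15 ] grip moment rack x,y -0.066 0.052 z 0.1247
[0.66026292 0.12123995 0.1246677 ] 0.056313568414920155 0.06481283312084545
```

Request:
servo_tool(jaw=0.055, series=[[[0,0,0],[0,0,0]],[[0,0,0],[0,0,0]],[[0,0,0],[0,0,0]],[[0,0,0],[0,0,0]],[[0,0,0],[0,0,0]],[[0,0,0],[0,0,0]],[[0,0,-0.02],[0,0,0]],[[0,0,-0.05],[0,0,0]],[[0,0,-0.08],[0,0,0]],[[0,0,-0.08],[0,0,0]]])

```text
t: 66.0
tcp_pos: [0.6635, 0.1231, 0.2077]
tcp_rot: [0.002, 0.725, 0.689, 0.005]
ft_force: [0.1, 0.3, -0.2]
width: 0.644
finger_force: 0.0
```

Request:
servo_tool(jaw=0.0, series=[[[-0.03,0,0],[0,0,0]],[[-0.07,0,0],[0,0,0]],[[-0.11,0,0.02],[0,0,0]],[[-0.132,0,0.05],[0,0,0]],[[-0.132,0,0.066],[0,0,0]],[[-0.132,0,0.072],[0,0,0]],[[-0.132,0,0.072],[0,0,0]],[[-0.132,0,0.072],[0,0,0]]])

```text
t: 66.8
tcp_pos: [0.6543, -0.0077, 0.1305]
tcp_rot: [-0.001, 0.724, 0.69, 0.002]
ft_force: [-0.4, 0.4, -0.1]
width: -0.001
finger_force: 0.0
```

Request:
servo_tool(series=[[[0,0,0.001],[0,0,0]],[[0,0,0.002],[0,0,0]],[[0,0,0.003],[0,0,0]],[[0,0,0.003],[0,0,0]]])

```text
t: 67.2
tcp_pos: [0.6543, -0.0076, 0.1301]
tcp_rot: [-0.001, 0.724, 0.69, 0.001]
ft_force: [-4.8, -0.3, 12.9]
width: -0.001
finger_force: 6.4
```

Request:
servo_tool(series=[[[0,0,0.001],[0,0,0]],[[0,0,0.002],[0,0,0]],[[0,0,0.002],[0,0,0]],[[0,0,0.002],[0,0,0]]])

```text
t: 67.6
tcp_pos: [0.6544, -0.0076, 0.1301]
tcp_rot: [-0.0, 0.724, 0.689, 0.001]
ft_force: [-8.5, -1.3, 21.1]
width: -0.001
finger_force: 10.8
```

Request:
servo_tool(series=[[[0,0,-0.02],[0,0,0]],[[0,0,-0.06],[0,0,0]],[[0,0,-0.1],[0,0,0]],[[0,0,-0.14],[0,0,0]],[[0,0,-0.14],[0,0,0]]])

```text
t: 68.1
tcp_pos: [0.6575, -0.0077, 0.2723]
tcp_rot: [0.003, 0.724, 0.689, 0.006]
ft_force: [0.1, 0.7, 0.3]
width: 0.002
finger_force: 0.0
```

```bash
python3 -c "
from bench import close_job
print(close_job())"
```

```text
the job is handed in; nothing more can be done
None
```

The job is handed in at about 68 s (no verdict came back): spare torches are in the three empty berths, the strap lies home and flat (checked by touch), and the clamp screw is about a quarter turn past touching. That last figure is worked out from the handle's height and a strap-lift force test (pad pushed back roughly 4 mm), because the camera calls ran out before I could look at the pad.

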